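# Load the cheese press and wind it down

### The job

Stand every white cheese mould upright on the press's pulled-out drip tray and slide a follower fully home, flat on the cheese, in each one; then push the tray right in under the press plate. Fit the crank on the square end of the press screw, wind it clockwise until the plate meets the followers and then about one and a half turns more to load the spring, and finally lift the crank off and lay it flat on its dark wooden board again, knob up. Leave the other things on the counter where they are.

Things in the scene. Friction and masses are not known exactly. Their poses are not given: they have to be found in the camera images.
- mould1: cheese mould: white perforated plastic cup, 64 mm outside, 45 mm tall, bore 58 mm, open on top, holding a firm young cheese whose flat top is 26 mm above the mould's underside (a follower fully home rests there); 0.12 to 0.22 kg. Two or three moulds are there. Origin: centre of its underside, z up.
- mould2: cheese mould: white perforated plastic cup, 64 mm outside, 45 mm tall, bore 58 mm, open on top, holding a firm young cheese whose flat top is 26 mm above the mould's underside (a follower fully home rests there); 0.12 to 0.22 kg. Two or three moulds are there. Origin: centre of its underside, z up.
- mould3: cheese mould: white perforated plastic cup, 64 mm outside, 45 mm tall, bore 58 mm, open on top, holding a firm young cheese whose flat top is 26 mm above the mould's underside (a follower fully home rests there); 0.12 to 0.22 kg. Two or three moulds are there. Origin: centre of its underside, z up.
- follower1: follower: white plastic piston, disc 55 mm across and 10 mm thick with a round post 22 mm thick, 34 mm tall on it (44 mm in all), 0.06 kg. Any fits any mould (1.5 mm play all round); seated, its post rises 25 mm above the rim: hold it by the top of the post, fingertips above the rim. Starts on the pale board; a spare may stay there. Origin: centre of the disc's underside, z up the post.
- follower2: follower: white plastic piston, disc 55 mm across and 10 mm thick with a round post 22 mm thick, 34 mm tall on it (44 mm in all), 0.06 kg. Any fits any mould (1.5 mm play all round); seated, its post rises 25 mm above the rim: hold it by the top of the post, fingertips above the rim. Starts on the pale board; a spare may stay there. Origin: centre of the disc's underside, z up the post.
- follower3: follower: white plastic piston, disc 55 mm across and 10 mm thick with a round post 22 mm thick, 34 mm tall on it (44 mm in all), 0.06 kg. Any fits any mould (1.5 mm play all round); seated, its post rises 25 mm above the rim: hold it by the top of the post, fingertips above the rim. Starts on the pale board; a spare may stay there. Origin: centre of the disc's underside, z up the post.
- press: cheese press, fixed, tray opening to the robot's left. Steel base 8 mm thick, x -255 to 90 mm, y +-165. Posts 18 mm thick at x = 0, y = +-145. Beam 44 mm wide (x), 330 long (y), 175 to 203 mm above the counter, with a brass nut up to 211 mm round the vertical screw. Origin: on the counter under the screw; x to the back (the tray pulls out to -x), y along the beam, z up.
- tray (a joint): how far the drip tray is pulled out of the press along the press's -x, m: 0 = fully in, its middle under the screw; starts 0.165 to 0.182 out, its stop is at 0.185; slides with about 1.2 N of friction.
- tray_floor (a point): centre of the drip tray's flat floor, 16 mm above the counter; axes as the press's. Aluminium tray 130 mm (x) by 250 mm (y) outside, with a rim 4 mm wide and 10 mm high: room for three moulds in a row along y, at -78, 0 and 78 mm, x = 0. Fingers that close along the press's x clear the neighbours.
- tray_handle (a point): middle of the upper bar of the tray's handle, an upright loop of 8 mm steel rod, 70 mm long (y), 40 mm in front of the rim; the bar is 46 mm above the counter. Push it to the press's +x with shut fingers from outside; near the end the beam is in the way of a gripper body that is long in the press's x.
- spindle (a joint): angle turned by the press screw, rad, growing clockwise seen from above, which lowers screw, square end, crank on it, foot and plate by 8 mm a turn (anticlockwise raises them). Starts at 2 to 8, range 0 to 36; stays where it is left (friction 0.06 Nm).
- shaft_top (a point): top centre of the screw's square end: upright steel shaft 12 mm square, 26 mm long above a collar, with a 4 mm stepped tip (10, then 7 mm square) on top; about 0.28 to 0.29 m high at the start. z up, x and y square to its sides; turns and sinks with the screw. The crank fits at every quarter turn; fully on, the crank's origin is on the axis 24 mm below this point.
- plate_under (a point): centre of the press plate's underside. Steel plate 66 mm (press x) by 230 mm (y), 12 mm thick, under the screw. At spindle = 0 its underside is 108 mm above the counter (8 mm less per turn); posts of seated followers on the tray reach 86 mm.
- plate (a joint): compression of the spring between the screw's foot and the plate, m: 0 until the plate bears on something, then growing 8 mm a turn (12 mm = one and a half turns, about 20 N), solid at 22 mm. Also seen on the bright plunger, ringed every 5 mm, that goes up into the dark cup: 24 mm of it shows when unloaded.
- crank: loose balanced steel crank, 0.25 kg: hub 26 mm square, 32 mm tall, a socket 14 mm square, 24 mm deep in its underside; from the hub's foot a flat arm 14 x 8 mm runs to a black knob, and opposite is a 24 mm counterweight ball, 38 mm out. Starts flat on the dark board, socket down. Origin: centre of the hub's underside; x to the knob, z up. Carry it by the hub, fingers across y.
- crank_knob (a point): top of the crank's knob: upright black plastic grip 21 mm thick, from 10 to 52 mm above the hub's underside, 65 mm out from the hub's axis; it spins freely on its pin, so a gripper can hold it without turning while it winds. Axes as the crank's.
- board: the crank's dark wooden board, 200 (x) x 120 (y) x 12 mm, fixed. Origin: centre of its underside.
- rack: pale wooden board on which the followers stand, 260 (x) x 120 (y) x 12 mm, fixed. Origin: centre of its underside.
- jar: bystander: amber glass jar with brass lid, 62 mm wide, 75 mm tall; leave it where it is. Origin: centre of its underside.
- tin: bystander: food tin, 66 mm wide, 85 mm tall; leave it where it is. Origin: centre of its underside.
- salt: bystander: white salt bowl, 60 mm wide, 50 mm tall; leave it where it is. Origin: centre of its underside.
- mill: bystander: wooden pepper mill, 52 mm wide, 130 mm tall; leave it where it is. Origin: centre of its underside.
- cup: bystander: blue mug, 72 mm wide, 75 mm tall; leave it where it is. Origin: centre of its underside.
Things that resemble listed ones, but are neither listed nor needed, are in the scene too. What is shaped like the follower3 but pink is not meant.

How it is judged (in metres and radians):
On the way, in this order (a step that is already met when the one before it is completed fails the run):
1. every mould stands upright on the drip tray with a follower fully home in it (x of mould1 in the frame of tray_floor between -0.032 and 0.032 m and y of mould1 in the frame of tray_floor between -0.094 and 0.094 m and z of mould1 in the frame of tray_floor between -0.004 and 0.004 m and angle between each of mould1, mould2, mould3's own z axis and vertical below 0.08 rad and ((horizontal distance between follower1 and mould1 below 0.004 m and z of follower1 in the frame of mould1 between 0.021 and 0.03 m and angle between the z axis of follower1 and the z axis of mould1, either way round below 0.1 rad) or (horizontal distance between follower2 and mould1 below 0.004 m and z of follower2 in the frame of mould1 between 0.021 and 0.03 m and angle between the z axis of follower2 and the z axis of mould1, either way round below 0.1 rad) or (horizontal distance between follower3 and mould1 below 0.004 m and z of follower3 in the frame of mould1 between 0.021 and 0.03 m and angle between the z axis of follower3 and the z axis of mould1, either way round below 0.1 rad)) and x of mould2 in the frame of tray_floor between -0.032 and 0.032 m and y of mould2 in the frame of tray_floor between -0.094 and 0.094 m and z of mould2 in the frame of tray_floor between -0.004 and 0.004 m and ((horizontal distance between follower1 and mould2 below 0.004 m and z of follower1 in the frame of mould2 between 0.021 and 0.03 m and angle between the z axis of follower1 and the z axis of mould2, either way round below 0.1 rad) or (horizontal distance between follower2 and mould2 below 0.004 m and z of follower2 in the frame of mould2 between 0.021 and 0.03 m and angle between the z axis of follower2 and the z axis of mould2, either way round below 0.1 rad) or (horizontal distance between follower3 and mould2 below 0.004 m and z of follower3 in the frame of mould2 between 0.021 and 0.03 m and angle between the z axis of follower3 and the z axis of mould2, either way round below 0.1 rad)) and x of mould3 in the frame of tray_floor between -0.032 and 0.032 m and y of mould3 in the frame of tray_floor between -0.094 and 0.094 m and z of mould3 in the frame of tray_floor between -0.004 and 0.004 m and ((horizontal distance between follower1 and mould3 below 0.004 m and z of follower1 in the frame of mould3 between 0.021 and 0.03 m and angle between the z axis of follower1 and the z axis of mould3, either way round below 0.1 rad) or (horizontal distance between follower2 and mould3 below 0.004 m and z of follower2 in the frame of mould3 between 0.021 and 0.03 m and angle between the z axis of follower2 and the z axis of mould3, either way round below 0.1 rad) or (horizontal distance between follower3 and mould3 below 0.004 m and z of follower3 in the frame of mould3 between 0.021 and 0.03 m and angle between the z axis of follower3 and the z axis of mould3, either way round below 0.1 rad))), for 0.2 s.
2. the tray with the loaded moulds is pushed right in (all of step 1 and value of joint tray below 0.008 m), for 0.2 s.
3. with the crank fitted on the square, the plate has been wound down on the followers and the spring is loaded (horizontal distance between crank and shaft_top below 0.005 m and z of crank in the frame of shaft_top between -0.029 and -0.019 m and angle between the z axis of crank and the z axis of shaft_top, either way round below 0.12 rad and value of joint plate between 0.006 and 0.018 m), for 0.2 s.
At the end, for the whole second after the job is handed in: each mould upright (0.08 rad) on the tray floor, centre within 32 mm (x) and 94 mm (y) of its middle, a follower flat on its cheese (4 mm, 0.10 rad); tray within 8 mm of fully in; spring compressed 6 to 18 mm by the followers; crank flat (0.12 rad) and still, hub on the dark board (all of step 2 and value of joint plate between 0.006 and 0.018 m and velocity of joint spindle between -0.05 and 0.05 rad/s and x of crank in the frame of board between -0.1 and 0.1 m and y of crank in the frame of board between -0.06 and 0.06 m and z of crank in the frame of board between 0.008 and 0.018 m and angle between crank's own z axis and vertical below 0.12 rad and linear speed of crank below 0.02 m/s); the robot touches nothing.
It fails at once if a bystander (jar, tin, salt bowl, mill, mug) is moved by more than 3 cm (distance of any of jar, tin, salt, mill, cup from where it was at the start of the episode above 0.03 m).
Of mould1, mould2, mould3 only 2 to 3 are there at a start; the rules pass over those that are not, and their reading is None.
At some moment in a run one of mould1, mould2, mould3, crank may be knocked a few centimetres aside while the robot is not near it.
It also fails if it takes over 210 s, if anything falls off the work surface, if the arm or the gripper's body presses on something with over 40 N, if the wrist force passes 120 N, or if a joint passes its speed limit or range.

### The arm

A 6-joint arm with a two-finger parallel gripper is mounted at the origin on the work surface. World frame = base frame: x ahead of the robot, y to its left, z up, the work surface at z = 0. Lengths are in mm, angles in rad, forces in N, time in s.
With the tool pointing down it reaches from about 375 to 900 mm from the base axis. Payload 3.1 kg.
Tool frame: the origin (TCP) lies on the centre line of the jaws, within the pads' length; the fingertips stand bot.tips_ahead ahead of it and the grasp point (between the pads) lies 5 mm behind it (bot.tips_ahead is the distance from the TCP to the fingertips, in mm); z points along the fingers, y is the line along which they close (so a half turn about z gives the same grasp; the last joint's range is limited). The gripper opens to 87 mm and grips with 3 to 60 N. Pads are 19 mm wide; open, the fingers measure 117 mm over their backs; the gripper's body (75 mm by 190 mm) begins 51 mm behind the grasp point.
Start: joints at [-1.423, 0.527, 1.433, -0, 1.181, -0.178], TCP at [200.064, -592.09, 199.148] pointing down, gripper open.
Joint ranges: [-3.08, 3.08], [-0.75, 2.2], [0.22, 2.44], [-1.43, 4.57], [0, 2.65], [-2.85, 2.85]. Speed limits (rad/s): [2.79, 2.79, 3.14, 3.14, 3.14, 3.14].

### API

Orientations are given as a unit quaternion [w, x, y, z].
In Python, from bench import bot, cams, ticket gives the robot as it stands.
- The arm moves only by the tool servo_tool, never from a script. Its arguments are lists of equal length, an entry for each row: "grip": the opening, from -1 (shut) to 1 (fully open); "travel": the shift along the tool's x, y, z in mm, a list of three; "yaw": the turn about the tool's z in degrees. A call has 1 to 20 rows; each row shifts and turns the commanded pose from where the row before left it, along the tool's axes as they then stand; what a row does not reach is not made up. A row lasts 1/10 s, in which the tool goes at most 50 mm and 8.59 degrees, less where a joint would pass 70% of its speed; a pose out of reach is approached as far as the arm can. A call is refused whole if a number of a shift passes 50 or a number of a turn 8.59, either way. A call with a gripper value outside its range is refused whole. The fingers move at their own pace and stop on an object; "force" is the grip in N (left out, the last holds). Time passes only in rows, so rows that do not move let the fingers close. It gives the time, the measured TCP pose, the force, the opening and the grip force at its end, in the units of the state.
- bot.get_state(): the state, without advancing time (a new reading comes with each control period).
- cams.snapshot(name): name is "scene" or "side" or "wrist"; returns the picture (400x640x3 uint8, red, green, blue); there is no depth.
- cams.camera_params(name): a dict with "K" (3x3 intrinsics, pixels), "camera_from_world" (4x4, takes a point from world to camera coordinates). Camera axes: x right, y up, looking along -z (the intrinsics and any distortion apply to the point x, -y, -z); pixel columns grow to the right and rows downward; lengths in mm; the calibration is good to about 2 mm. A picture is of the moment at which its call begins: read the wrist's pose just before it. camera_params takes no time and is no camera call; for the wrist camera it gives the pose at the moment of the call.
- ticket.finish_job(): hands the job in; it is judged then, once.
The state is a dict: "clock": time; "joint_positions": joint angles; "dq": joint speeds; "joint_torque": joint torques, N m; "tool_pos": TCP position; "tool_rot": TCP orientation; "contact_force": force on the tool from outside, world axes, zero at the start; "moment": the same for the moment, N m; "opening": finger opening in mm; "finger_force": force on a finger pad.
Only numpy, scipy, OpenCV 4.12 (cv2) and the standard library are available. Lean on these libraries where they do the work, as an engineer would, in place of code of your own. Each camera call takes 0.05 s, during which the arm holds its last target. There are 200 camera calls.

## Working session

There is one attempt and no reset: what is moved stays moved. The work goes in short steps, Python scripts to look and compute and a tool call to move; the robot and the scene stay as the last step left them, time stands still between calls to the robot, and variables do not carry over. Pictures are saved under pics/ and viewed, at most 14 in all, crops included, and the job is handed in when it is done.

Besides the shell and the picture viewer there is one more tool, called after ">>>" as a command line: name --pt "numbers of a row" for each row, then --argument value for the rest. servo_tool: Moves the arm, as the interface text tells. Its arguments: {"type":"object","properties":{"grip":{"type":"array","items":{"type":"number"}},"travel":{"type":"array","items":{"type":"array","items":{"type":"number"}}},"yaw":{"type":"array","items":{"type":"number"}},"force":{"type":"number"}},"required":["grip","travel","yaw"]}

```bash
ls; mkdir -p pics
python3 - <<'E'
from bench import bot,cams,ticket
import cv2
s=bot.get_state(); print(s, bot.tips_ahead)
for n in("scene","side","wrist"):
    im=cams.snapshot(n); cv2.imwrite(f"pics/{n}0.png",im[...,::-1])
    p=cams.camera_params(n); print(n,p)
a=[cv2.imread(f"pics/{n}0.png") for n in("scene","side")]
E
```

```text
pics
{'clock': 0.0, 'joint_positions': array([-1.42347914e+00,  5.28446179e-01,  1.43390435e+00, -1.82360318e-06,
        1.18139198e+00, -1.78495942e-01]), 'dq': array([-1.43103608e-04, -5.40990630e-04, -4.96831358e-04,  9.89113185e-04,
        9.85891983e-05, -5.30660837e-04]), 'joint_torque': array([ 1.29978009e-03, -4.40033519e+01, -1.76593602e+01,  6.34118216e-02,
        5.81447489e-02, -1.47466803e-04]), 'tool_pos': array([ 199.96263771, -591.32292168,  198.18331996]), 'tool_rot': array([-1.07481022e-03,  9.86759419e-01,  1.62187220e-01,  1.59137083e-05]), 'contact_force': array([ 0.33062213, -0.47634337,  0.42440266]), 'moment': array([-0.02922443,  0.02467652,  0.014653  ]), 'finger_force': 0.0, 'opening': 86.99621033363667} 14.0
scene {'K': array([[364.61954484,   0.        , 320.15706815],
       [  0.        , 364.61954484, 202.7576411 ],
       [  0.        ,   0.        ,   1.        ]]), 'camera_from_world': array([[ 4.20040299e-01,  9.07491578e-01, -5.01824184e-03,
        -3.40357045e+02],
       [-7.32610249e-01,  3.42348067e-01,  5.88285665e-01,
         2.93129144
[... 537 characters left out ...]
      [-2.26590867e-02,  7.80609475e-01,  6.24608207e-01,
        -1.46608056e+03],
       [ 0.00000000e+00,  0.00000000e+00,  0.00000000e+00,
         1.00000000e+00]])}
wrist {'K': array([[288.2396406 ,   0.        , 318.9759016 ],
       [  0.        , 288.2396406 , 197.45673065],
       [  0.        ,   0.        ,   1.        ]]), 'camera_from_world': array([[ 3.21251335e-01, -9.46993236e-01, -1.17891305e-03,
        -6.24366815e+02],
       [ 9.17619815e-01,  3.11594075e-01, -2.46744823e-01,
         3.21800770e+01],
       [ 2.34033021e-01,  7.81853098e-02,  9.69079771e-01,
        -3.88114384e+02],
       [ 0.00000000e+00,  0.00000000e+00,  0.00000000e+00,
         1.00000000e+00]])}
```

View pics/scene0.png

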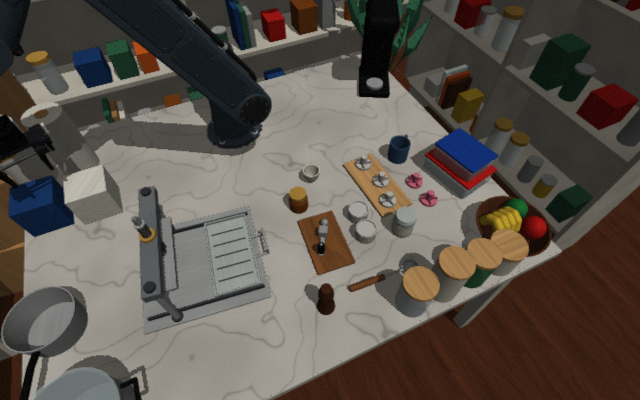

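View pics/side0.png

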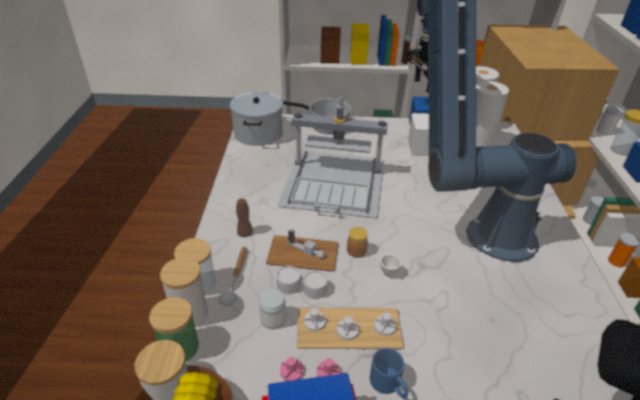

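Scene: two moulds at (358,211), (366,232); white followers at (364,161), (380,180), (388,199); crank on the dark board (322,240); press on the left, its tray out towards the board. Lookalikes: salt bowl (311,172), tin (404,221), pink pistons (414,181), (428,199).

```bash
cat > h.py <<'E'
import numpy as np,cv2
from bench import bot,cams,ticket
from scipy.spatial.transform import Rotation as R
def ray(n,u,v,P=None):
    P=P or cams.camera_params(n);K=P["K"];T=P["camera_from_world"]
    d=np.array([(u-K[0,2])/K[0,0],-(v-K[1,2])/K[1,1],-1.])
    c=-T[:3,:3].T@T[:3,3]; return c,T[:3,:3].T@d
def at(n,u,v,z,P=None):
    c,d=ray(n,u,v,P); return (c+d*(z-c[2])/d[2]).round(1)
def tri(*obs):
    A=np.zeros((3,3));b=np.zeros(3)
    for n,u,v in obs:
        c,d=ray(n,u,v);d=d/np.linalg.norm(d);M=np.eye(3)-np.outer(d,d);A+=M;b+=M@c
    return np.linalg.solve(A,b).round(1)
def proj(n,p,P=None):
    P=P or cams.camera_params(n);q=P["camera_from_world"]@np.append(p,1.)
    return (P["K"]@np.array([q[0],-q[1],-q[2]]))[:2]/-q[2]
def snap(n,f,box=None,k=1):
    im=cams.snapshot(n)
    cv2.imwrite(f"pics/raw_{f}.png",im[...,::-1])
    crop(f,box,k)
def crop(f,box,k,out=None):
    im=cv2.imread(f"pics/raw_{f}.png")
    if box: im=im[box[1]:box[3],box[0]:box[2]]
    cv2.imwrite(f"pics/{out or f}.png",cv2.resize(im,None,fx=k,fy=k,interpolation=cv2.INTER_CUBIC))
def st():
    s=bot.get_state();r=R.from_quat(s["tool_rot"][[1,2,3,0]]).as_matrix()
    print("t",round(s["clock"],2),"p",s["tool_pos"].round(1),"x",r[:,0].round(3),"y",r[:,1].round(3),"z",r[:,2].round(3),"f",s["contact_force"].round(1),"open",round(s["opening"],1),"ff",round(s["finger_force"],1));return s,r
E
python3 - <<'E'
from h import *
import shutil
for n in("scene","side"): shutil.copy(f"pics/{n}0.png",f"pics/raw_{n}0.png")
crop("scene0",(290,140,450,260),5,"c1")
crop("scene0",(130,180,280,330),4,"c2")
for nm,a,b in [("mA",(358,208),(315.5,278)),("mB",(366,229),(290,273))]:
    print(nm,tri(("scene",)+a,("side",)+b),at("scene",*a,45),at("side",*b,45))
for nm,a,b in [("f1",(364,157),(386,317)),("f2",(380,175),(348,321)),("f3",(388,195),(315.5,313))]:
    print(nm,tri(("scene",)+a,("side",)+b),at("scene",*a,56),at("side",*b,56))
E
```

```text
mA [570.8 242.2  45.1] [572.3 242.6  45. ] [569.6 241.1  45. ]
mB [644.3 227.3  41.5] [651.6 227.5  45. ] [639.3 226.8  45. ]
f1 [390.9 363.7  49.9] [395.9 360.5  56. ] [391.8 368.3  56. ]
f2 [483.6 375.7  44.5] [490.7 369.3  56. ] [484.9 384.9  56. ]
f3 [565.9 356.1  43.5] [574.5 349.8  56. ] [564.6 365.   56. ]
```

View pics/c1.png

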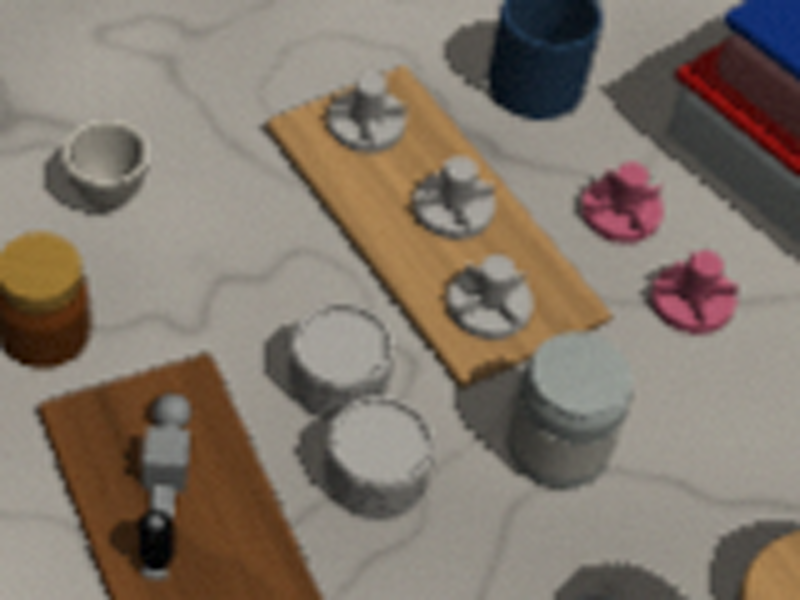

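View pics/c2.png

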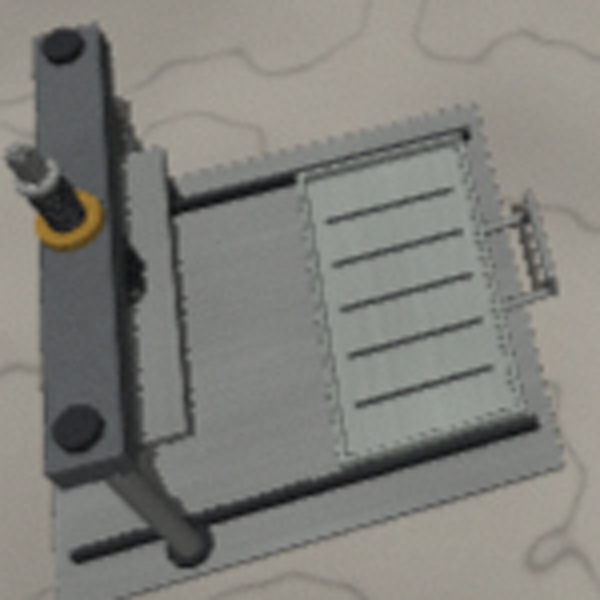

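Run:
```python
from h import *
S=lambda x,y:(130+x/4,180+y/4)
for nm,p,z in [("baseTR",(480,105),8),("baseBR",(566,466),8),("capA",(62,40),203),("capB",(78,425),203),("tip",(20,152),283),("nut",(70,215),211),("trayTL",(298,176),26),("trayTR",(466,136),26),("trayBR",(527,414),26),("trayBL",(343,464),26),("hA",(530,200),46),("hB",(553,288),46),("plateTop",(150,150),115),("plateR",(193,432),110)]:
    print(nm,at("scene",*S(*p),z))
S=lambda x,y:(290+x/5,140+y/5)
for nm,p,z in [("bd1",(40,405),12),("bd2",(208,354),12),("hub",(166,440),44),("knob",(155,518),64),("ball",(170,408),28),("rackL",(265,125),12),("rackT",(402,66),12),("rackR",(612,317),12),("rackB",(465,383),12),("mA",(342,345),45),("mB",(380,440),45),("f1",(371,80),56),("f2",(460,165),56),("f3",(498,265),56)]:
    print(nm,at("scene",*S(*p),z))
crop("side0",(260,80,400,220),4,"c3")
P=cams.camera_params("wrist");T=P["camera_from_world"];s,r=st()
c=-T[:3,:3].T@T[:3,3];print("cam in tool",r.T@(c-s["tool_pos"]),"look",r.T@(-T[2,:3]),"right",r.T@T[0,:3])
```

```text
baseTR [392.9 -62.9   8. ]
baseBR [ 716.  -106.9    8. ]
capA [ 364.9 -321.8  203. ]
capB [ 656.7 -359.4  203. ]
tip [ 517.4 -339.4  283. ]
nut [ 517.2 -338.1  211. ]
trayTL [ 411.3 -215.9   26. ]
trayTR [430.8 -84.2  26. ]
trayBR [ 676.1 -119.2   26. ]
trayBL [ 657.2 -246.8   26. ]
hA [522.3 -59.6  46. ]
hB [600.7 -69.7  46. ]
plateTop [ 410.2 -300.6  115. ]
plateR [ 636.9 -319.   110. ]
bd1 [516.5  57.8  12. ]
bd2 [526.3 172.7  12. ]
hub [592.7 111.2  44. ]
knob [649.7  77.4  64. ]
ball [563.2 127.8  28. ]
rackL [363.7 297.1  12. ]
rackT [354.6 414.7  12. ]
rackR [612.6 427.9  12. ]
rackB [616.9 313.   12. ]
mA [576.3 241.9  45. ]
mB [648.5 229.2  45. ]
f1 [392.  363.4  56. ]
f2 [485.9 379.8  56. ]
f3 [569.7 358.7  56. ]
t 0.15 p [ 200.  -591.5  198.4] x [0.947 0.32  0.   ] y [ 0.32  -0.947 -0.002] z [-0.     0.002 -1.   ] f [ 0.3 -0.1  0.4] open 87.0 ff 0.0
cam in tool [ 6.52932170e+01  2.65437265e-02 -1.84925761e+02] look [-2.47063666e-01  7.75409106e-04  9.68998939e-01] right [ 1.29715521e-03  9.99999048e-01 -4.69482916e-04]
```

View pics/c3.png

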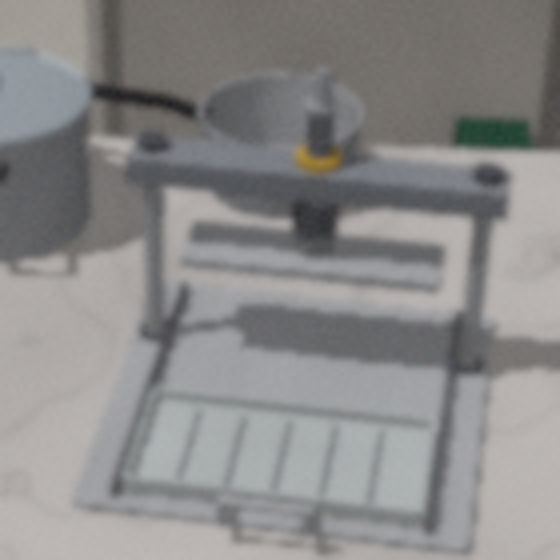

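>>> servo_tool --grip '[1,1,1,1]' --pt "0 0 -35" --pt "0 0 -35" --pt "0 0 -35" --pt "0 0 -35" --yaw '[6.6,6.6,6.6,6.6]' --force 25

```text
clock: 0.55
tool_pos: [200.0, -591.7, 340.0]
tool_rot: [-0.001, 0.998, -0.07, -0.0]
contact_force: [-0.1, -0.7, -0.5]
opening: 87.2
finger_force: 0.0
```

>>> servo_tool --grip '[1,1,1,1,1,1,1,1,1,1,1,1,1,1,1,1,1,1,1,1]' --pt "14 -43 0" --pt "14 -43 0" --pt "14 -43 0" --pt "14 -43 0" --pt "14 -43 0" --pt "14 -43 0" --pt "14 -43 0" --pt "14 -43 0" --pt "14 -43 0" --pt "14 -43 0" --pt "14 -43 0" --pt "14 -43 0" --pt "14 -43 15" --pt "14 -43 15" --pt "14 -43 15" --pt "14 -43 15" --pt "14 -43 15" --pt "14 -43 15" --pt "14 -43 15" --pt "14 -43 15" --yaw '[0,0,0,0,0,0,0,0,0,0,0,0,0,0,0,0,0,0,0,0]'

```text
clock: 2.55
tool_pos: [593.5, 224.2, 218.1]
tool_rot: [0.0, 0.998, -0.067, -0.0]
contact_force: [0.2, -0.4, 0.3]
opening: 87.1
finger_force: 0.0
```

>>> servo_tool --grip '[1,1,1]' --pt "0 -7 10" --pt "0 0 0" --pt "0 0 0" --yaw '[0,0,0]'

```text
clock: 2.85
tool_pos: [593.4, 228.4, 208.8]
tool_rot: [0.001, 0.998, -0.067, -0.001]
contact_force: [0.3, -1.0, -0.3]
opening: 87.0
finger_force: 0.0
```

Run:
```python
from h import *
import pickle
s,r=st(); P=cams.camera_params("wrist"); pickle.dump(P,open("P1","wb"))
snap("wrist","w1",(0,0,640,400),1.25)
for p in [(574,242,45),(646,228,45),(391,363,56),(485,379,56),(569,358,56),(593,111,44)]: print(p,proj("wrist",p,P).round())
```

```text
t 2.85 p [593.4 228.4 208.8] x [ 0.991 -0.135 -0.002] y [-0.135 -0.991  0.001] z [-0.002 -0.001 -1.   ] f [ 0.3 -1.  -0.3] open 87.0 ff 0.0
(574, 242, 45) [309. 195.]
(646, 228, 45) [312. 135.]
(391, 363, 56) [241. 336.]
(485, 379, 56) [214. 277.]
(569, 358, 56) [216. 214.]
(593, 111, 44) [413. 166.]
```

View pics/w1.png

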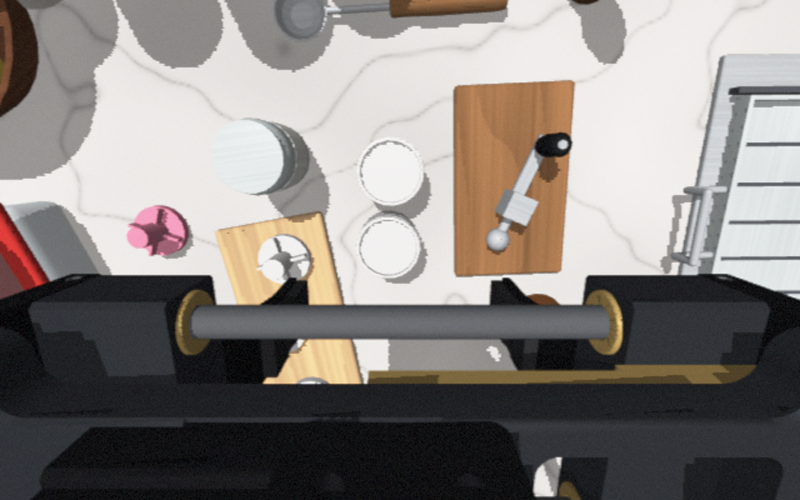

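Run:
```python
from h import *
import pickle
P=pickle.load(open("P1","rb"));s,r=st()
for n,u,v,z in [("A",390,246,45),("B",391.5,171.5,45),("f3",277,265,56),("hub",517,205,44),("knob",561,145,64),("ball",497,239,24),("tin",243,157,85),("hA",705,190,46),("hB",697,258,46),("bd",455,85,12),("bd",574,80,12),("bd",560,272,12),("bd",455,276,12)]:
    print(n,at("wrist",u/1.25,v/1.25,z,P))
```

```text
t 2.9 p [593.8 228.1 209.6] x [ 0.991 -0.136 -0.   ] y [-0.136 -0.991  0.001] z [-0.    -0.001 -1.   ] f [ 0.3 -0.4  0.4] open 87.1 ff 0.0
A [571.8 238.8  45. ]
B [643.8 227.3  45. ]
f3 [570.3 350.6  56. ]
hub [595.8 110.6  44. ]
knob [647.3  75.6  64. ]
ball [559.  127.2  24. ]
tin [673.6 346.9  85. ]
hA [586.5 -68.2  46. ]
hB [518.4 -65.4  46. ]
bd [716.4 154.8  12. ]
bd [705.4  39.   12. ]
bd [508.7  57.2  12. ]
bd [519.7 173.6  12. ]
```

>>> servo_tool --grip '[1,1,1,1,1,1,-1,-1,-1,-1,-1,-1]' --pt "25 -3.5 20" --pt "25 -3.5 30" --pt "0 0 40" --pt "0 0 40" --pt "0 0 30" --pt "0 0 10" --pt "0 0 0" --pt "0 0 0" --pt "0 0 0" --pt "0 0 0" --pt "0 0 0" --pt "0 0 0" --yaw '[0,0,0,0,0,0,0,0,0,0,0,0]' --force 25

```text
clock: 4.1
tool_pos: [645.0, 229.7, 39.9]
tool_rot: [-0.0, 0.998, -0.067, 0.001]
contact_force: [-0.6, -0.3, -0.1]
opening: 47.0
finger_force: 0.0
```

Run:
```python
from h import *
st();snap("wrist","w2",(0,0,640,400),1.25)
im=cams.snapshot("scene");cv2.imwrite("pics/raw_s2.png",im[...,::-1]);crop("s2",(280,150,440,270),5)
```

```text
t 4.1 p [645.  229.7  39.9] x [ 0.991 -0.134  0.001] y [-0.134 -0.991 -0.   ] z [ 0.001  0.    -1.   ] f [-0.6 -0.3 -0.1] open 47.0 ff 0.0
```

View pics/s2.png

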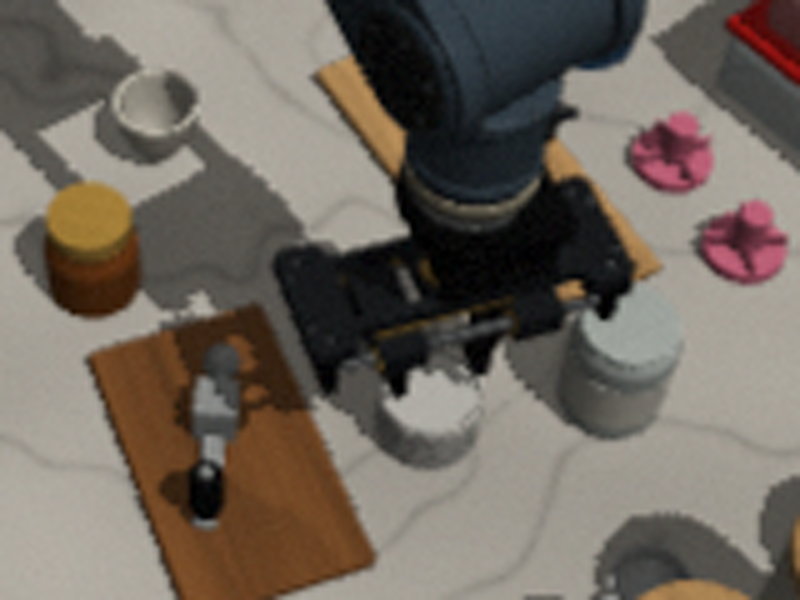

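Run:
```python
from h import *
s,r=st();c=s["tool_pos"]
f=lambda p:((proj("scene",p)-[280,150])*5).round()
for y in(-24,24):print("tip",f(c+r@[0,y,14]),f(c+r@[0,y,-20]))
print("B top",at("scene",280+432/5,150+398/5,45))
```

```text
t 4.2 p [644.7 229.7  39.4] x [ 0.991 -0.134  0.   ] y [-0.134 -0.991 -0.   ] z [ 0.  0. -1.] f [-0.6 -0.3  0.5] open 39.1 ff 0.0
tip [461. 392.] [467. 362.]
tip [388. 412.] [393. 382.]
B top [654.  227.6  45. ]
```

View pics/w2.png

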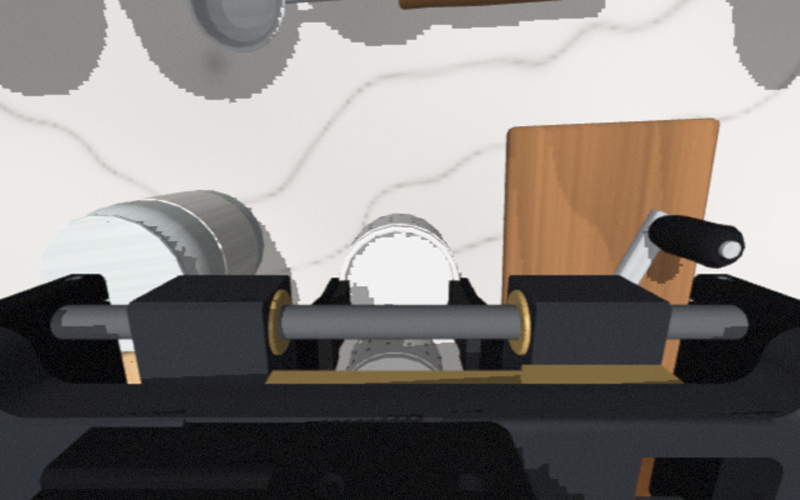

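Run:
```python
from h import *
s,r=st()
P=cams.camera_params("wrist")
for p in [(400,222,45),(343,280,45),(459,280,45)]: print(at("wrist",p[0]/1.25,p[1]/1.25,45,P))
print(proj("wrist",(645,228,45),P)*1.25)
print(cv2.__version__)
```

```text
t 4.2 p [644.7 229.7  39.4] x [ 0.991 -0.134  0.   ] y [-0.134 -0.991 -0.   ] z [ 0.  0. -1.] f [-0.6 -0.3  0.5] open 39.1 ff 0.0
[676.9 223.7  45. ]
[650.3 257.5  45. ]
[642.1 197.   45. ]
[399.83784852 282.34282216]
4.12.0
```

>>> servo_tool --grip '[-1,-1,-1]' --pt "0 0 0" --pt "0 0 0" --pt "0 0 0" --yaw '[0,0,0]'

```text
clock: 4.5
tool_pos: [644.6, 229.6, 39.0]
tool_rot: [0.0, 0.998, -0.067, -0.0]
contact_force: [0.6, 0.7, -0.8]
opening: 14.8
finger_force: 0.0
```

Run:
```python
from h import *
s,r=st()
snap("wrist","w3",(200,140,440,320),2.5);crop("w3",(200,140,440,320),2)
snap("scene","s3",(320,190,420,270),4)
a=cv2.imread("pics/w3.png");b=cv2.imread("pics/s3.png");h=360
cv2.imwrite("pics/m3.png",np.hstack([a[:320],b[:320]]))
print([((proj("scene",p)-[320,190])*4).round() for p in [(645,228,45),(645,228,0)]])
```

```text
t 4.5 p [644.6 229.6  39. ] x [ 0.991 -0.135 -0.   ] y [-0.135 -0.991  0.   ] z [-0. -0. -1.] f [ 0.6  0.7 -0.8] open 14.8 ff 0.0
[array([180., 149.]), array([175., 180.])]
```

View pics/m3.png

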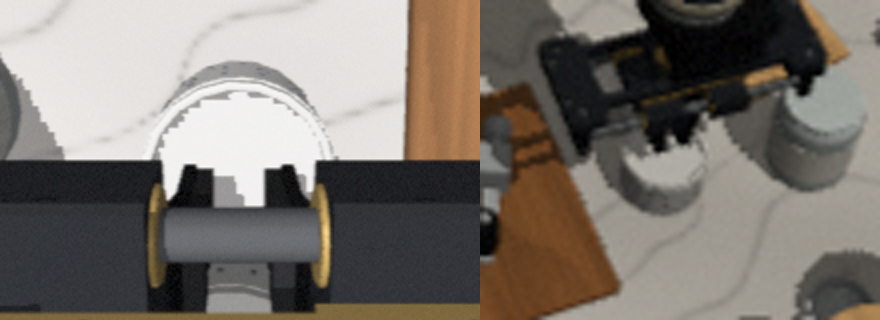

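Run:
```python
from h import *
s,r=st();P=cams.camera_params("wrist")
for z in(14,0,-20,-40):
  for x in(-9.5,9.5):
    print(z,x,[((proj("wrist",s["tool_pos"]+r@[x,y,z],P)-[200,140])*2).round() for y in(-22.4,-7.4,7.4,22.4)])
print(((proj("wrist",(645,228,45),P)-[200,140])*2),((proj("wrist",(677,224,45),P)-[200,140])*2),((proj("wrist",(677,224,0),P)-[200,140])*2))
print(s["joint_torque"],s["contact_force"])
```

```text
t 4.6 p [644.6 229.6  39. ] x [ 0.991 -0.135 -0.   ] y [-0.135 -0.991  0.   ] z [-0. -0. -1.] f [-0.8 -0.6 -0.4] open 7.0 ff 0.0
14 -9.5 [array([174., 179.]), array([215., 179.]), array([255., 179.]), array([296., 179.])]
14 9.5 [array([173., 129.]), array([214., 129.]), array([256., 129.]), array([298., 129.])]
0 -9.5 [array([170., 194.]), array([213., 194.]), array([256., 194.]), array([300., 194.])]
0 9.5 [array([168., 141.]), array([213., 141.]), array([257., 141.]), array([302., 141.])]
-20 -9.5 [array([162., 218.]), array([211., 218.]), array([258., 218.]), array([307., 218.])]
-20 9.5 [array([160., 160.]), array([210., 160.]), array([259., 160.]), array([309., 160.])]
-40 -9.5 [array([153., 249.]), array([207., 249.]), array([261., 249.]), array([315., 249.])]
-40 9.5 [array([150., 184.]), array([206., 184.]), array([262., 184.]), array([318., 184.])]
[239.32887111 171.94655299] [238.43068883  75.18812973] [238.30279036  54.41564024]
[ 6.37474252e-03 -5.16004515e+01 -1.42950869e+01  9.56496166e-03
 -8.26274673e-02  2.99284884e-04] [-0.83246709 -0.5756966  -0.39588851]
```

Run:
```python
from h import *
s,r=st()
for z in(14,0,-15,-30,-50):
    print(z,[((proj("scene",s["tool_pos"]+r@[x,y,z])-[320,190])*4+[480,0]).round() for x,y in((9.5,22.4),(9.5,7.4),(9.5,-7.4),(9.5,-22.4))])
crop("s3",(335,190,415,250),10)
```

```text
t 4.6 p [644.6 229.6  39. ] x [ 0.991 -0.135 -0.   ] y [-0.135 -0.991  0.   ] z [-0. -0. -1.] f [-0.8 -0.6 -0.4] open 7.0 ff 0.0
14 [array([637., 179.]), array([655., 174.]), array([673., 169.]), array([691., 164.])]
0 [array([638., 170.]), array([657., 165.]), array([675., 160.]), array([693., 155.])]
-15 [array([640., 159.]), array([658., 154.]), array([677., 149.]), array([695., 144.])]
-30 [array([642., 149.]), array([660., 144.]), array([679., 139.]), array([698., 134.])]
-50 [array([644., 134.]), array([663., 129.]), array([682., 124.]), array([701., 119.])]
```

View pics/s3.png

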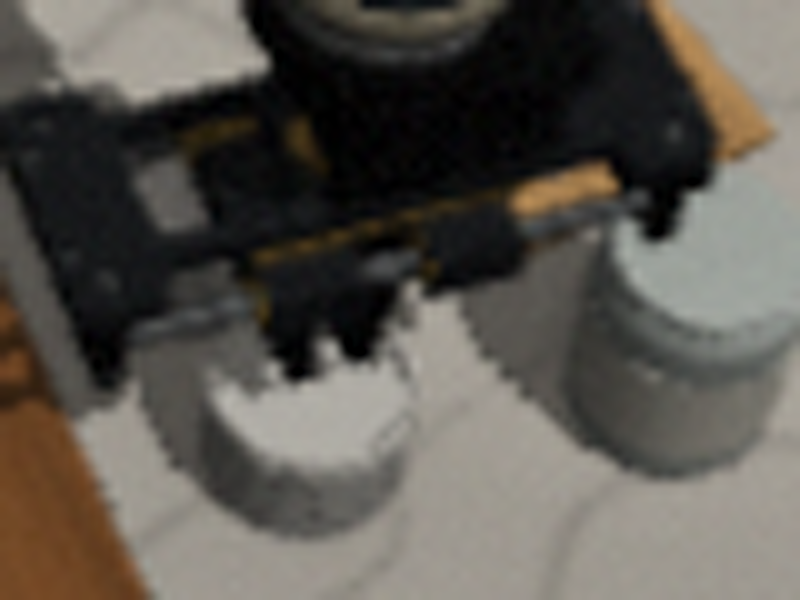

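Both views show the fingertips about 35 mm short of where tool_pos + tips_ahead puts them, which explains the empty close. I'll open here and go lower, watching the force.

>>> servo_tool --grip '[1,1,1,1,1,1,1,1,1,1,1,1]' --pt "0 0 0" --pt "0 0 0" --pt "0 0 0" --pt "0 0 0" --pt "0 0 0" --pt "0 0 0" --pt "0 0 0" --pt "0 0 0" --pt "0 0 0" --pt "0 0 0" --pt "0 0 0" --pt "0 0 0" --yaw '[0,0,0,0,0,0,0,0,0,0,0,0]'

```text
clock: 5.8
tool_pos: [644.6, 229.6, 39.2]
tool_rot: [0.0, 0.998, -0.067, -0.0]
contact_force: [0.7, 0.5, -0.0]
opening: 86.0
finger_force: 0.0
```

>>> servo_tool --grip '[1,1,1,1,1,1,1,1]' --pt "0 0 4" --pt "0 0 4" --pt "0 0 4" --pt "0 0 3" --pt "0 0 3" --pt "0 0 2" --pt "0 0 0" --pt "0 0 0" --yaw '[0,0,0,0,0,0,0,0]'

```text
clock: 6.6
tool_pos: [644.7, 229.6, 19.2]
tool_rot: [-0.0, 0.998, -0.067, 0.0]
contact_force: [-0.4, 0.4, -0.4]
opening: 87.1
finger_force: 0.0
```

>>> servo_tool --grip '[1,1,1,1,1,1,1]' --pt "0 0 3" --pt "0 0 3" --pt "0 0 3" --pt "0 0 3" --pt "0 0 3" --pt "0 0 0" --pt "0 0 0" --yaw '[0,0,0,0,0,0,0]'

```text
clock: 7.3
tool_pos: [644.6, 229.6, 4.0]
tool_rot: [0.0, 0.998, -0.067, -0.0]
contact_force: [-0.6, 1.2, 0.5]
opening: 86.8
finger_force: 0.0
```

>>> servo_tool --grip '[-1,-1,-1,-1,-1,-1,-1,-1]' --pt "0 0 0" --pt "0 0 0" --pt "0 0 0" --pt "0 0 0" --pt "0 0 0" --pt "0 0 0" --pt "0 0 0" --pt "0 0 0" --yaw '[0,0,0,0,0,0,0,0]'

```text
clock: 8.1
tool_pos: [644.7, 229.6, 4.3]
tool_rot: [-0.0, 0.998, -0.067, 0.0]
contact_force: [0.4, -0.1, 0.7]
opening: 63.0
finger_force: 25.0
```

Run:
```python
from h import *
s,r=st()
snap("side","d4",(250,230,350,300),4)
snap("wrist","w4",(0,100,640,400),1.25)
crop("w4",(120,120,520,320),2)
```

```text
t 8.1 p [644.7 229.6   4.3] x [ 0.991 -0.135  0.   ] y [-0.135 -0.991 -0.   ] z [ 0.  0. -1.] f [ 0.4 -0.1  0.7] open 63.0 ff 25.0
```

View pics/w4.png

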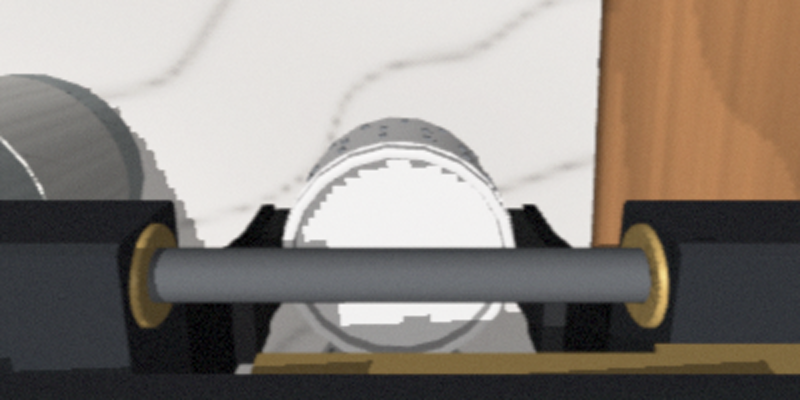

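>>> servo_tool --grip '[-1,-1,-1,-1,-1,-1,-1,-1,-1,-1,-1,-1,-1,-1,-1,-1,-1,-1,-1,-1]' --pt "0 0 -20" --pt "0 0 -35" --pt "0 0 -35" --pt "1 30 -40" --pt "1 30 0" --pt "1 35 0" --pt "1 35 0" --pt "1 35 0" --pt "1 35 0" --pt "1 35 0" --pt "1 35 0" --pt "1 35 0" --pt "1 35 0" --pt "1 35 0" --pt "1 30 0" --pt "0 3 0" --pt "0 0 30" --pt "0 0 30" --pt "0 0 25" --pt "0 0 10" --yaw '[0,0,0,0,0,0,0,0,0,0,0,0,0,0,0,0,0,0,0,0]'

```text
clock: 10.2
tool_pos: [599.4, -174.5, 36.2]
tool_rot: [-0.001, 0.998, -0.067, -0.003]
contact_force: [-0.4, -0.5, -0.9]
opening: 63.2
finger_force: 25.0
```

Run:
```python
from h import *
s,r=st()
```

```text
t 10.2 p [ 599.4 -174.5   36.2] x [ 0.991 -0.134 -0.006] y [-0.134 -0.991 -0.002] z [-0.005  0.003 -1.   ] f [-0.4 -0.5 -0.9] open 63.2 ff 25.0
```

>>> servo_tool --grip '[-1,-1,-1,-1,-1,1,1,1,1,1,1,1]' --pt "0 0 8" --pt "0 0 5" --pt "0 0 2.5" --pt "0 0 0" --pt "0 0 0" --pt "0 0 0" --pt "0 0 0" --pt "0 0 0" --pt "0 0 0" --pt "0 0 -25" --pt "0 0 -40" --pt "0 0 -45" --yaw '[0,0,0,0,0,0,0,0,0,0,0,0]'

```text
clock: 11.4
tool_pos: [600.5, -175.9, 133.4]
tool_rot: [-0.001, 0.998, -0.068, -0.002]
contact_force: [0.8, -0.1, 0.9]
opening: 87.1
finger_force: 0.0
```

```bash
cat >> h.py <<'E'
def track(n,items,ref="scene0",half=11,search=30):
    "template shift of pixels between reference picture and now"
    a=cv2.imread(f"pics/raw_{ref}.png");b=np.ascontiguousarray(cams.snapshot(n)[...,::-1]);cv2.imwrite("pics/raw_now.png",b)
    for nm,(u,v) in items.items():
        t=a[v-half:v+half+1,u-half:u+half+1];y0,x0=max(v-half-search,0),max(u-half-search,0)
        m=cv2.matchTemplate(b[y0:v+half+search+1,x0:u+half+search+1],t,cv2.TM_CCOEFF_NORMED)
        _,q,_,l=cv2.minMaxLoc(m);print(nm,"shift",l[0]+x0-u+half,l[1]+y0-v+half,"score",round(q,2))
E
python3 - <<'E'
from h import *
s,r=st()
track("scene",{"A":(358,211),"crank":(322,236),"f1":(364,161),"f2":(380,180),"f3":(388,199),"salt":(311,172),"jar":(298,200),"mill":(326,297)})
E
```

```text
t 11.4 p [ 600.5 -175.9  133.4] x [ 0.991 -0.135 -0.004] y [-0.135 -0.991 -0.001] z [-0.003  0.002 -1.   ] f [ 0.8 -0.1  0.9] open 87.1 ff 0.0
A shift 0 0 score 0.95
crank shift 0 0 score 1.0
f1 shift 0 0 score 1.0
f2 shift 0 0 score 1.0
f3 shift 0 0 score 1.0
salt shift 0 0 score 1.0
jar shift 0 0 score 1.0
mill shift 0 0 score 1.0
```

>>> servo_tool --grip '[1,1,1,1,1,1,1,1,1,1,1,1,1,1,1,1,1]' --pt "-7 -35 -10" --pt "-7 -35 -10" --pt "-7 -35 0" --pt "-7 -35 0" --pt "-7 -35 0" --pt "-7 -35 0" --pt "-7 -35 0" --pt "-7 -35 0" --pt "-7 -35 0" --pt "-7 -35 0" --pt "-7 -35 0" --pt "-6.4 -23.5 0" --pt "0 0 45" --pt "0 0 45" --pt "0 0 40" --pt "0 0 15" --pt "0 0 4" --yaw '[0,0,0,0,0,0,0,0,0,0,0,0,0,0,0,0,0]'

```text
clock: 13.15
tool_pos: [572.7, 239.3, 2.7]
tool_rot: [0.001, 0.998, -0.067, -0.002]
contact_force: [0.2, 0.8, -0.1]
opening: 86.8
finger_force: 0.0
```

>>> servo_tool --grip '[1,-1,-1,-1,-1,-1,-1]' --pt "0 0 0" --pt "0 0 0" --pt "0 0 0" --pt "0 0 0" --pt "0 0 0" --pt "0 0 0" --pt "0 0 0" --yaw '[0,0,0,0,0,0,0]'

```text
clock: 13.85
tool_pos: [575.0, 240.1, 5.9]
tool_rot: [-0.001, 0.998, -0.067, 0.001]
contact_force: [-0.7, 0.7, 7.1]
opening: 63.6
finger_force: 25.0
```

>>> servo_tool --grip '[-1,-1,-1,-1,-1,-1,-1,-1,-1,-1,-1,-1,-1,-1,-1,-1,-1,-1,-1,-1]' --pt "0 0 -20" --pt "0 0 -35" --pt "0 0 -35" --pt "-3 30 -40" --pt "-3 30 0" --pt "-3 35 0" --pt "-3 35 0" --pt "-3 35 0" --pt "-3 35 0" --pt "-3 35 0" --pt "-3 35 0" --pt "-3 35 0" --pt "-3 35 0" --pt "-3 35 0" --pt "-3 30 0" --pt "-2 4 0" --pt "0 0 30" --pt "0 0 30" --pt "0 0 25" --pt "0 0 10" --yaw '[0,0,0,0,0,0,0,0,0,0,0,0,0,0,0,0,0,0,0,0]'

```text
clock: 15.85
tool_pos: [479.4, -158.7, 37.4]
tool_rot: [-0.001, 0.998, -0.067, -0.002]
contact_force: [0.0, 1.1, -2.2]
opening: 63.5
finger_force: 25.0
```

Run:
```python
from h import *
s,r=st()
P=cams.camera_params("wrist")
snap("wrist","w5",(120,120,520,320),2)
im=cv2.imread("pics/raw_s2.png")
```

```text
t 15.85 p [ 479.4 -158.7   37.4] x [ 0.991 -0.134 -0.005] y [-0.134 -0.991 -0.002] z [-0.005  0.003 -1.   ] f [ 0.   1.1 -2.2] open 63.5 ff 25.0
```

View pics/w5.png

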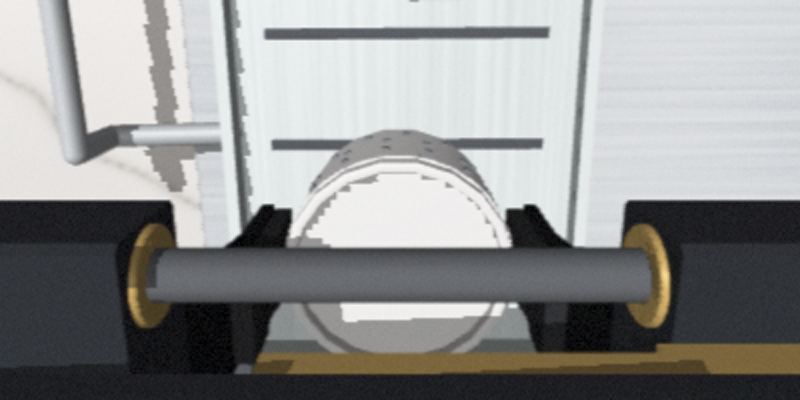

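>>> servo_tool --grip '[-1,-1,-1,-1,-1,-1]' --pt "2 0 6" --pt "0 0 4" --pt "0 0 3" --pt "0 0 2" --pt "0 0 0" --pt "0 0 0" --yaw '[0,0,0,0,0,0]'

```text
clock: 16.5
tool_pos: [483.4, -160.8, 24.9]
tool_rot: [0.0, 0.998, -0.067, 0.0]
contact_force: [-0.3, 0.9, -0.6]
opening: 63.4
finger_force: 25.0
```

>>> servo_tool --grip '[-1,-1,-1,-1]' --pt "0 0 1.5" --pt "0 0 1.5" --pt "0 0 1" --pt "0 0 0" --yaw '[0,0,0,0]'

```text
clock: 16.9
tool_pos: [483.4, -160.9, 21.9]
tool_rot: [0.0, 0.998, -0.067, 0.0]
contact_force: [-2.5, 0.7, 9.6]
opening: 63.2
finger_force: 25.0
```

>>> servo_tool --grip '[1,1,1,1,1,1,1,1,1,1,1]' --pt "0 0 0" --pt "0 0 0" --pt "0 0 0" --pt "0 0 0" --pt "0 0 -20" --pt "0 0 -35" --pt "-15 0 -35" --pt "-15 0 -30" --pt "-10 0 0" --pt "0 0 0" --pt "0 0 0" --yaw '[0,0,0,0,0,0,0,0,0,0,0]'

```text
clock: 18.0
tool_pos: [443.3, -155.1, 139.8]
tool_rot: [-0.0, 0.998, -0.068, -0.001]
contact_force: [0.0, -0.3, -0.5]
opening: 86.9
finger_force: 0.0
```

Run:
```python
from h import *
import pickle
s,r=st()
P=cams.camera_params("wrist");pickle.dump(P,open("P6","wb"))
snap("wrist","w6")
for p in [(482,-160,61),(600,-175,61),(542,-168,16)]: print(p,proj("wrist",p,P).round())
im=cv2.cvtColor(cv2.imread("pics/raw_w6.png"),cv2.COLOR_BGR2GRAY)
for x in (482,600):
    u,v=proj("wrist",(x,-160 if x<500 else -175,61),P);rad=32*288/np.linalg.norm([1])/1
crop("w6",(240,20,440,170),4)
track("scene",{"crank":(322,236),"f1":(364,161),"f2":(380,180),"f3":(388,199),"salt":(311,172),"jar":(298,200),"mill":(326,297)})
```

```text
t 18.0 p [ 443.3 -155.1  139.8] x [ 0.991 -0.135 -0.001] y [-0.135 -0.991 -0.001] z [-0.001  0.001 -1.   ] f [ 0.  -0.3 -0.5] open 86.9 ff 0.0
(482, -160, 61) [317. 154.]
(600, -175, 61) [316.   6.]
(542, -168, 16) [318.  89.]
crank shift 0 0 score 1.0
f1 shift 0 0 score 1.0
f2 shift 0 0 score 1.0
f3 shift 0 0 score 1.0
salt shift 0 0 score 1.0
jar shift 0 0 score 1.0
mill shift 0 0 score 1.0
```

>>> servo_tool --grip '[1,1,1,1]' --pt "5 0 -25" --pt "5 0 -25" --pt "0 0 0" --pt "0 0 0" --yaw '[0,0,0,0]'

```text
clock: 18.5
tool_pos: [453.7, -156.6, 189.9]
tool_rot: [-0.0, 0.998, -0.067, -0.0]
contact_force: [0.5, 0.2, 0.3]
opening: 86.9
finger_force: 0.0
```

Run:
```python
from h import *
import pickle
s,r=st()
P=cams.camera_params("wrist");pickle.dump(P,open("P7","wb"))
snap("wrist","w7")
a=proj("wrist",(482,-160,61),P);b=proj("wrist",(600,-175,61),P)
print(a,b)
a=a.astype(int);b=b.astype(int);im=cv2.imread("pics/raw_w7.png")
# two 50px-half crops side by side, x7.. each 400x?
c=[cv2.resize(im[max(q[1]-36,0):max(q[1]-36,0)+72,q[0]-36:q[0]+36],(400,400),interpolation=cv2.INTER_CUBIC) for q in(a,b)]
print([(q[0]-36,max(q[1]-36,0)) for q in(a,b)],400/72)
cv2.imwrite("pics/w7.png",np.hstack(c))
```

```text
t 18.5 p [ 453.7 -156.6  189.9] x [ 0.991 -0.134 -0.001] y [-0.134 -0.991 -0.   ] z [-0.001  0.    -1.   ] f [0.5 0.2 0.3] open 86.9 ff 0.0
[317.62010288 159.13624477] [316.63552907  38.10483229]
[(np.int64(281), np.int64(123)), (np.int64(280), np.int64(2))] 5.555555555555555
```

View pics/w7.png

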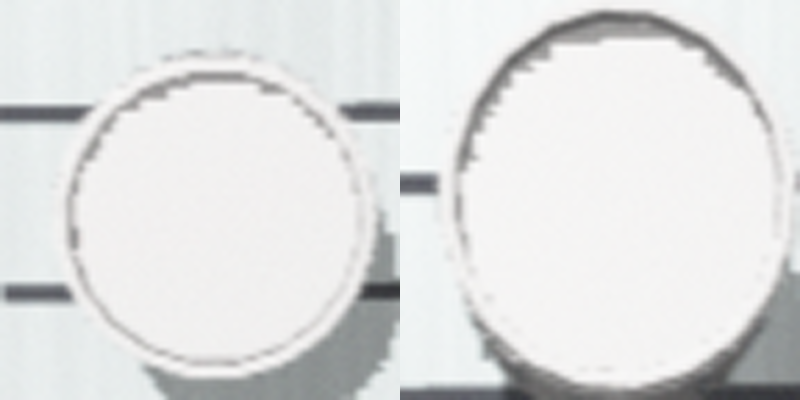

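Run:
```python
from h import *
import pickle
P=pickle.load(open("P7","rb"))
print(at("wrist",319.7,161.2,61,P),at("wrist",318.8,37.6,61,P))
k=5.556
for e in [(60,215),(375,215),(217,52),(217,377)]: print(at("wrist",281+e[0]/k-.4,123+e[1]/k-.4,61,P))
for e in [(57,200),(382,200),(218,14),(218,385)]: print(at("wrist",280+e[0]/k-.4,2+e[1]/k-.4,61,P))
```

```text
[ 479.5 -161.9   61. ] [ 600.2 -177.2   61. ]
[ 483.5 -131.4   61. ]
[ 475.3 -192.6   61. ]
[ 510.3 -166.    61. ]
[ 447.1 -157.6   61. ]
[ 604.  -148.9   61. ]
[ 596.3 -206.    61. ]
[ 628.9 -181.1   61. ]
[ 570.  -173.2   61. ]
```

>>> servo_tool --grip '[0,0,0,0,0,0,0,0,0,0,0,0,0,0,0,0,0]' --pt "1 -30 0" --pt "1 -40 0" --pt "2 -40 0" --pt "2 -40 0" --pt "2 -40 0" --pt "2 -40 0" --pt "2 -40 0" --pt "2 -40 0" --pt "2 -40 0" --pt "1 -40 0" --pt "1 -40 0" --pt "1 -40 0" --pt "1 -30 0" --pt "1 -22 0" --pt "0 0 0" --pt "0 0 0" --pt "0 0 0" --yaw '[0,0,0,0,0,0,0,0,0,0,0,0,0,0,0,0,0]' --force 20

```text
clock: 20.25
tool_pos: [543.8, 356.4, 189.3]
tool_rot: [0.001, 0.998, -0.068, -0.001]
contact_force: [0.5, 0.4, -0.7]
opening: 43.3
finger_force: 0.0
```

```bash
cat >> h.py <<'E'
from scipy.optimize import minimize
def fitfol(guess,tag,P=None,base=12):
    P=P or cams.camera_params("wrist");im=cams.snapshot("wrist");cv2.imwrite(f"pics/raw_{tag}.png",im[...,::-1])
    hsv=cv2.cvtColor(im,cv2.COLOR_RGB2HSV);m=((hsv[...,1]<60)&(hsv[...,2]>60)).astype(np.uint8)
    th=np.linspace(0,2*np.pi,40);ci=np.c_[np.cos(th),np.sin(th)]
    F=6
    def sil(x,y):
        o=np.zeros((400*F//2,640*F//2),np.uint8) if 0 else np.zeros((400,640),np.uint8)
        for z0,z1,rr in((0,10,27.5),(10,44,11)):
            q=np.array([proj("wrist",(x+rr*c,y+rr*s,base+z),P) for z in(z0,z1) for c,s in ci]).astype(np.float32)
            h=cv2.convexHull(q);cv2.fillPoly(o,[np.round(h*64).astype(np.int32)],1,shift=6)
        return o
    u,v=proj("wrist",(*guess,base+20),P).astype(int);w=np.zeros_like(m);w[max(v-70,0):min(v+70,222),max(u-70,0):u+70]=1
    _,L=cv2.connectedComponents(m*w)
    s0=sil(*guess);ids=L[(s0>0)&(L>0)];k=np.bincount(ids).argmax();M=(L==k).astype(np.uint8)
    def cost(p):
        s=sil(*p)*w;return 1-(s&M).sum()/max((s|M).sum(),1)
    best=min(((cost((guess[0]+a,guess[1]+b)),guess[0]+a,guess[1]+b) for a in range(-16,17,4) for b in range(-16,17,4)))
    best=min(((cost((best[1]+a,best[2]+b)),best[1]+a,best[2]+b) for a in np.arange(-4,4.1,1) for b in np.arange(-4,4.1,1)))
    R_=minimize(cost,best[1:],method="Nelder-Mead",options=dict(initial_simplex=[best[1:],(best[1]+1,best[2]),(best[1],best[2]+1)]))
    print(tag,"fit",R_.x.round(1),"IoU",round(1-R_.fun,3),"mask",M.sum(),"rows",np.where(M.any(1))[0][[0,-1]]);return R_.x
E
python3 - <<'E'
from h import *
st();fitfol((570,354),"f3")
track("scene",{"crank":(322,236)})
E
```

```text
t 20.25 p [543.8 356.4 189.3] x [ 0.991 -0.135 -0.002] y [-0.135 -0.991  0.002] z [-0.003 -0.002 -1.   ] f [ 0.5  0.4 -0.7] open 43.3 ff 0.0
f3 fit [566.5 356.6] IoU 0.978 mask 1632 rows [137 182]
crank shift 0 0 score 1.0
```

>>> servo_tool --grip '[0,0,0,0,0,0,0,0,0,-1,-1,-1,-1,-1,-1]' --pt "11 -2 30" --pt "11.5 -2.5 40" --pt "0 0 40" --pt "0 0 35" --pt "0 0 20" --pt "0 0 8" --pt "0 0 4" --pt "0 0 0" --pt "0 0 0" --pt "0 0 0" --pt "0 0 0" --pt "0 0 0" --pt "0 0 0" --pt "0 0 0" --pt "0 0 0" --yaw '[0,0,0,0,0,0,0,0,0,0,0,0,0,0,0]'

```text
clock: 21.85
tool_pos: [567.6, 359.2, 14.0]
tool_rot: [-0.0, 0.998, -0.067, 0.0]
contact_force: [-0.9, -1.3, 3.5]
opening: 21.3
finger_force: 20.0
```

>>> servo_tool --grip '[-1,-1,-1,-1,-1,-1,-1,-1,-1,-1,-1,-1,-1,-1,-1,-1,-1,-1,-1,-1]' --pt "0 0 -20" --pt "0 0 -35" --pt "0 0 -35" --pt "5 25 -20" --pt "7 35 0" --pt "7 35 0" --pt "7 35 0" --pt "7 35 0" --pt "7 35 0" --pt "7 35 0" --pt "7 35 0" --pt "7 35 0" --pt "7 35 0" --pt "7 35 0" --pt "7 35 0" --pt "7 35 0" --pt "7 35 0" --pt "7 35 0" --pt "7 35 0" --pt "2 10.8 0" --yaw '[0,0,0,0,0,0,0,0,0,0,0,0,0,0,0,0,0,0,0,0]'

```text
clock: 23.85
tool_pos: [603.5, -215.7, 123.3]
tool_rot: [0.001, 0.998, -0.069, 0.001]
contact_force: [1.1, -0.0, -0.1]
opening: 21.5
finger_force: 20.0
```

>>> servo_tool --grip '[-1,-1,-1,-1]' --pt "0 0 25" --pt "0 0 20" --pt "0 0 0" --pt "0 0 0" --yaw '[0,0,0,0]'

```text
clock: 24.25
tool_pos: [602.8, -210.8, 78.2]
tool_rot: [-0.0, 0.998, -0.067, -0.001]
contact_force: [0.3, -0.3, -1.4]
opening: 21.5
finger_force: 20.0
```

```bash
cat >> h.py <<'E'
def delta(p):
    s,r=st();print("go",(r.T@(np.array(p)-s["tool_pos"])).round(1))
E
python3 -c "
from h import *
delta((600.7,-175.9,66))
track('scene',{'crank':(322,236)})"
```

```text
t 24.25 p [ 602.8 -210.8   78.2] x [ 0.991 -0.134 -0.001] y [-0.134 -0.991 -0.001] z [-0.001  0.001 -1.   ] f [ 0.3 -0.3 -1.4] open 21.5 ff 20.0
go [ -6.7 -34.3  12.3]
crank shift 0 0 score 1.0
```

>>> servo_tool --grip '[-1,-1,-1,-1,-1]' --pt "-3 -17 0" --pt "-3.7 -17.3 0" --pt "0 0 6" --pt "0 0 6" --pt "0 0 0" --yaw '[0,0,0,0,0]'

```text
clock: 24.8
tool_pos: [600.5, -176.2, 65.7]
tool_rot: [-0.0, 0.998, -0.067, -0.001]
contact_force: [-0.5, -0.6, -0.7]
opening: 21.3
finger_force: 20.0
```

>>> servo_tool --grip '[-1,-1,-1,-1,-1,-1]' --pt "0 0 2" --pt "0 0 2" --pt "0 0 2" --pt "0 0 2" --pt "0 0 0" --pt "0 0 0" --yaw '[0,0,0,0,0,0]'

```text
clock: 25.4
tool_pos: [600.9, -176.8, 58.4]
tool_rot: [-0.0, 0.998, -0.067, -0.0]
contact_force: [0.5, 0.0, -1.3]
opening: 21.3
finger_force: 20.0
```

>>> servo_tool --grip '[-1,-1,-1,-1,-1,-1]' --pt "0 0 3" --pt "0 0 3" --pt "0 0 3" --pt "0 0 2.5" --pt "0 0 1.5" --pt "0 0 0" --yaw '[0,0,0,0,0,0]'

```text
clock: 26.0
tool_pos: [600.9, -176.7, 45.2]
tool_rot: [-0.0, 0.998, -0.067, -0.0]
contact_force: [0.7, -0.8, -0.3]
opening: 21.5
finger_force: 20.0
```

>>> servo_tool --grip '[-1,-1,-1,-1]' --pt "0 0 1.5" --pt "0 0 1.5" --pt "0 0 1" --pt "0 0 0" --yaw '[0,0,0,0]'

```text
clock: 26.4
tool_pos: [601.1, -176.7, 43.9]
tool_rot: [0.0, 0.998, -0.067, 0.0]
contact_force: [-2.5, 1.2, 11.7]
opening: 21.3
finger_force: 20.0
```

>>> servo_tool --grip '[0,0,0,0,0,0,0,0,0,0,0,0,0,0,0,0,0,0,0,0]' --pt "0 0 0" --pt "0 0 0" --pt "0 0 0" --pt "0 0 -15" --pt "0 0 -30" --pt "0 0 -35" --pt "0 0 -35" --pt "-10 -25 -30" --pt "-16 -40 0" --pt "-16 -40 0" --pt "-16 -40 0" --pt "-16 -40 0" --pt "-16 -40 0" --pt "-16 -40 0" --pt "-16 -40 0" --pt "-16 -40 0" --pt "-16 -40 0" --pt "-16 -40 0" --pt "-16 -40 0" --pt "-16 -40 0" --yaw '[0,0,0,0,0,0,0,0,0,0,0,0,0,0,0,0,0,0,0,0]'

```text
clock: 28.4
tool_pos: [468.2, 352.6, 187.5]
tool_rot: [-0.0, 0.998, -0.067, 0.0]
contact_force: [1.1, -0.3, 0.1]
opening: 43.6
finger_force: 0.0
```

>>> servo_tool --grip '[0,0,0,0]' --pt "-11 -28 0" --pt "0 0 0" --pt "0 0 0" --pt "0 0 0" --yaw '[0,0,0,0]'

```text
clock: 28.8
tool_pos: [461.8, 379.1, 186.8]
tool_rot: [0.0, 0.998, -0.068, -0.0]
contact_force: [-0.1, 0.9, 1.2]
opening: 43.3
finger_force: 0.0
```

Run:
```python
from h import *
s,r=st();x=fitfol((484,377),"f2")
print((r.T@(np.append(x,12)-s["tool_pos"])).round(1))
track("scene",{"crank":(322,236)})
```

```text
t 28.8 p [461.8 379.1 186.8] x [ 0.991 -0.135 -0.   ] y [-0.135 -0.991  0.001] z [-0.    -0.001 -1.   ] f [-0.1  0.9  1.2] open 43.3 ff 0.0
f2 fit [483.7 377.5] IoU 0.977 mask 1651 rows [138 184]
[ 22.   -1.5 174.8]
crank shift 0 0 score 1.0
```

>>> servo_tool --grip '[0,0,0,0,0,0,0,0,0,-1,-1,-1,-1,-1,-1]' --pt "11 -1.5 30" --pt "11 -1.5 40" --pt "0 0 40" --pt "0 0 33" --pt "0 0 18" --pt "0 0 8" --pt "0 0 4" --pt "0 0 0" --pt "0 0 0" --pt "0 0 0" --pt "0 0 0" --pt "0 0 0" --pt "0 0 0" --pt "0 0 0" --pt "0 0 0" --yaw '[0,0,0,0,0,0,0,0,0,0,0,0,0,0,0]'

```text
clock: 30.4
tool_pos: [483.9, 380.2, 14.0]
tool_rot: [-0.0, 0.998, -0.067, 0.0]
contact_force: [-1.5, -0.5, 4.4]
opening: 21.6
finger_force: 20.0
```

Run:
```python
from h import *
s,r=st();f=(r.T@(np.array((483.7,377.5,12))-s["tool_pos"]));print(f.round(1))
t=np.array((479.2,-160.3))-f[0]*r[:2,0];print("tcp target",t.round(1))
delta((*t,125))
```

```text
t 30.4 p [483.9 380.2  14. ] x [ 0.991 -0.134  0.   ] y [-0.134 -0.991 -0.   ] z [ 0.  0. -1.] f [-1.5 -0.5  4.4] open 21.6 ff 20.0
[0.1 2.7 2. ]
tcp target [ 479.1 -160.3]
t 30.4 p [483.9 380.2  14. ] x [ 0.991 -0.134  0.   ] y [-0.134 -0.991 -0.   ] z [ 0.  0. -1.] f [-1.5 -0.5  4.4] open 21.6 ff 20.0
go [  67.8  536.2 -111.1]
```

>>> servo_tool --grip '[-1,-1,-1,-1,-1,-1,-1,-1,-1,-1,-1,-1,-1,-1,-1,-1,-1,-1,-1,-1]' --pt "0 0 -20" --pt "0 0 -35" --pt "0 0 -35" --pt "0 0 -20" --pt "5 40 0" --pt "5 40 0" --pt "5 40 0" --pt "5 40 0" --pt "5 40 0" --pt "5 40 0" --pt "5 40 0" --pt "5 40 0" --pt "5 40 0" --pt "5 40 0" --pt "5 40 0" --pt "5 40 0" --pt "5 30 0" --pt "3 26 0" --pt "0 0 25" --pt "0 0 25" --yaw '[0,0,0,0,0,0,0,0,0,0,0,0,0,0,0,0,0,0,0,0]'

```text
clock: 32.4
tool_pos: [479.9, -161.9, 73.4]
tool_rot: [0.001, 0.998, -0.069, 0.001]
contact_force: [-0.5, -0.0, -0.9]
opening: 21.3
finger_force: 20.0
```

>>> servo_tool --grip '[-1,-1]' --pt "0 0 0" --pt "0 0 0" --yaw '[0,0]'

```text
clock: 32.6
tool_pos: [478.8, -159.9, 73.3]
tool_rot: [-0.0, 0.998, -0.067, -0.001]
contact_force: [0.5, 0.2, -0.2]
opening: 21.5
finger_force: 20.0
```

Run:
```python
from h import *
delta((479.1,-160.3,66))
```

```text
t 32.6 p [ 478.8 -159.9   73.3] x [ 0.991 -0.135 -0.001] y [-0.135 -0.991 -0.001] z [-0.001  0.001 -1.   ] f [ 0.5  0.2 -0.2] open 21.5 ff 20.0
go [0.4 0.4 7.3]
```

>>> servo_tool --grip '[-1,-1,-1,-1,-1,-1,-1,-1,-1]' --pt "0.4 0.4 4" --pt "0 0 3" --pt "0 0 2" --pt "0 0 2" --pt "0 0 2" --pt "0 0 1" --pt "0 0 1" --pt "0 0 0" --pt "0 0 0" --yaw '[0,0,0,0,0,0,0,0,0]'

```text
clock: 33.5
tool_pos: [479.5, -160.6, 58.4]
tool_rot: [-0.0, 0.998, -0.067, -0.0]
contact_force: [0.4, 0.1, -0.3]
opening: 21.6
finger_force: 20.0
```

>>> servo_tool --grip '[-1,-1,-1,-1,-1,-1,-1,-1,-1]' --pt "0 0 3" --pt "0 0 3" --pt "0 0 3" --pt "0 0 2.5" --pt "0 0 1.5" --pt "0 0 1" --pt "0 0 1" --pt "0 0 1" --pt "0 0 0" --yaw '[0,0,0,0,0,0,0,0,0]'

```text
clock: 34.4
tool_pos: [480.7, -161.2, 43.6]
tool_rot: [0.001, 0.998, -0.067, 0.001]
contact_force: [0.6, 0.4, 5.9]
opening: 21.2
finger_force: 20.0
```

>>> servo_tool --grip '[0,0,0,0,0,0,0,0,0,0,0,0,0,0,0,0,0,0,0,0]' --pt "0 0 0" --pt "0 0 0" --pt "0 0 0" --pt "0 0 -15" --pt "0 0 -30" --pt "0 0 -35" --pt "0 0 -30" --pt "0 0 0" --pt "0 0 0" --pt "0 0 0" --pt "0 0 0" --pt "0 0 0" --pt "0 0 0" --pt "0 0 0" --pt "0 0 0" --pt "0 0 0" --pt "0 0 0" --pt "0 0 0" --pt "0 0 0" --pt "0 0 0" --yaw '[0,0,0,0,0,0,0,-8.2,-8.2,-8.2,-8.2,-8.2,-8.2,-8.2,-8.2,-8.2,-8.2,-8,0,0]'

```text
clock: 36.4
tool_pos: [479.2, -160.5, 152.3]
tool_rot: [-0.0, 0.754, 0.657, -0.0]
contact_force: [0.1, -0.3, -0.0]
opening: 43.3
finger_force: 0.0
```

Run:
```python
from h import *
delta((562,-26,145))
im=cams.snapshot("scene");cv2.imwrite("pics/raw_s8.png",im[...,::-1])
a=np.array([proj("scene",p) for p in[(480,-160,86),(600,-176,86)]]).round();print(a)
track("scene",{"crank":(322,236),"jar":(298,200),"salt":(311,172)})
```

```text
t 36.4 p [ 479.2 -160.5  152.3] x [0.137 0.991 0.   ] y [ 0.991 -0.137 -0.001] z [-0.001  0.    -1.   ] f [ 0.1 -0.3 -0. ] open 43.3 ff 0.0
go [144.6  63.5   7.3]
[[224. 224.]
 [230. 259.]]
crank shift 0 0 score 1.0
jar shift 0 0 score 1.0
salt shift 0 0 score 1.0
```

>>> servo_tool --grip '[-1,-1,-1,-1,-1,-1,-1,-1,-1,-1,-1]' --pt "36 16 0" --pt "36 16 0" --pt "36 16 0" --pt "36 15.5 0" --pt "0 0 40" --pt "0 0 40" --pt "0 0 40" --pt "0 0 20" --pt "0 0 10" --pt "0 0 0" --pt "0 0 0" --yaw '[0,0,0,0,0,0,0,0,0,0,0]'

```text
clock: 37.6
tool_pos: [562.6, -26.7, 3.4]
tool_rot: [0.001, 0.753, 0.658, 0.0]
contact_force: [0.5, 1.2, 0.4]
opening: 0.5
finger_force: 0.0
```

Run:
```python
from h import *
st();snap("wrist","w9");snap("side","d9",(270,110,430,230),5)
```

```text
t 37.6 p [562.6 -26.7   3.4] x [ 0.135  0.991 -0.   ] y [ 0.991 -0.135  0.002] z [ 0.002 -0.    -1.   ] f [0.5 1.2 0.4] open 0.5 ff 0.0
```

View pics/d9.png

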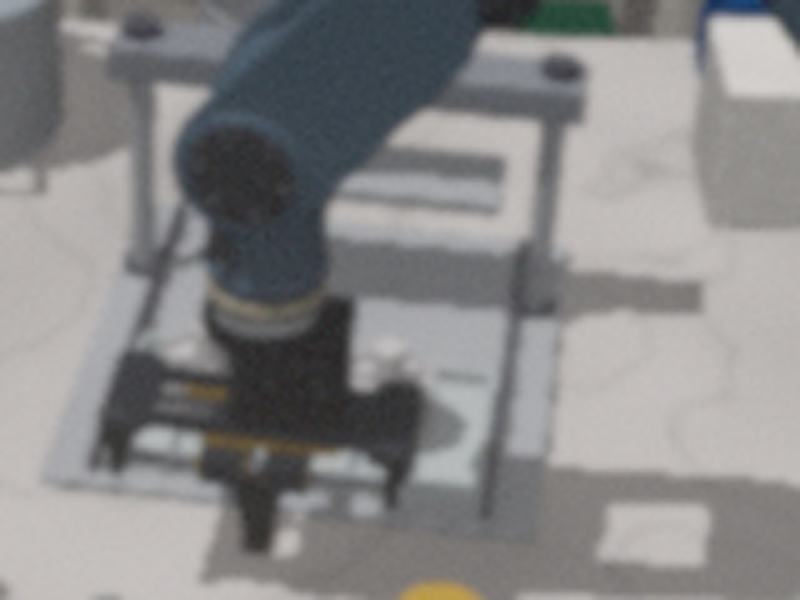

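>>> servo_tool --grip '[-1,-1,-1,-1,-1,-1,-1,-1,-1,-1,-1,-1,-1,-1,-1,-1,-1,-1,-1,-1]' --pt "-10 0 0" --pt "-5 0 0" --pt "-3 0 0" --pt "-4 0 0" --pt "-6 0 0" --pt "-8 0 0" --pt "-10 0 0" --pt "-12 0 0" --pt "-12 0 0" --pt "-12 0 0" --pt "-12 0 0" --pt "-12 0 0" --pt "-12 0 0" --pt "-12 0 0" --pt "-12 0 0" --pt "-10 0 0" --pt "-8 0 0" --pt "-7 0 0" --pt "-6 0 0" --pt "-5 0 0" --yaw '[0,0,0,0,0,0,0,0,0,0,0,0,0,0,0,0,0,0,0,0]'

```text
clock: 39.7
tool_pos: [537.7, -203.1, 2.5]
tool_rot: [-0.0, 0.753, 0.658, -0.0]
contact_force: [1.5, 1.6, 0.1]
opening: 0.3
finger_force: 0.7
```

Run:
```python
from h import *
delta((533.4,-221.7,3))
for z in (10,20,30,40): print(z,proj("side",(562,-27,z)).round(1))
```

```text
t 39.7 p [ 537.7 -203.1    2.5] x [0.134 0.991 0.   ] y [ 0.991 -0.134 -0.   ] z [-0.  0. -1.] f [1.5 1.6 0.1] open 0.3 ff 0.7
go [-19.   -1.7  -0.5]
10 [321.2 221.8]
20 [321.3 219.5]
30 [321.4 217.1]
40 [321.4 214.6]
```

>>> servo_tool --grip '[-1,-1,-1,-1,-1,-1]' --pt "-4 0 0" --pt "-4 0 0" --pt "-3 0 0" --pt "-2 0 0" --pt "-1 0 0" --pt "0 0 0" --yaw '[0,0,0,0,0,0]'

```text
clock: 40.3
tool_pos: [535.8, -216.8, 2.6]
tool_rot: [-0.0, 0.753, 0.658, -0.0]
contact_force: [-0.3, -0.1, 0.3]
opening: 0.4
finger_force: 0.1
```

>>> servo_tool --grip '[-1,-1,-1,-1,-1]' --pt "-2 0 0" --pt "-2 0 0" --pt "-1 0 0" --pt "-1 0 0" --pt "0 0 0" --yaw '[0,0,0,0,0]'

```text
clock: 40.8
tool_pos: [535.0, -222.3, 2.5]
tool_rot: [-0.0, 0.753, 0.658, 0.0]
contact_force: [1.2, 1.8, 1.0]
opening: 0.4
finger_force: 1.2
```

>>> servo_tool --grip '[-1,-1,-1,-1,-1]' --pt "-1 0 0" --pt "-1 0 0" --pt "-1 0 0" --pt "-1 0 0" --pt "0 0 0" --yaw '[0,0,0,0,0]'

```text
clock: 41.3
tool_pos: [534.8, -222.5, 2.6]
tool_rot: [-0.002, 0.754, 0.657, 0.002]
contact_force: [4.9, 12.8, 2.3]
opening: 0.1
finger_force: 6.7
```

>>> servo_tool --grip '[-1,-1,-1,-1,-1]' --pt "-1 0 0" --pt "-1 0 0" --pt "-1 0 0" --pt "-1 0 0" --pt "0 0 0" --yaw '[0,0,0,0,0]'

```text
clock: 41.8
tool_pos: [534.7, -222.7, 2.6]
tool_rot: [-0.004, 0.754, 0.657, 0.004]
contact_force: [9.5, 23.8, 5.7]
opening: 0.4
finger_force: 12.0
```

>>> servo_tool --grip '[-1,-1,-1,-1,-1,-1,-1,-1,-1,-1,-1,-1,-1,-1,-1]' --pt "20 0 0" --pt "20 0 0" --pt "10 0 -30" --pt "20 0 -40" --pt "20 2 -40" --pt "20 2 -37" --pt "25 2 0" --pt "25 2 0" --pt "25 2 0" --pt "25 2 0" --pt "25 2 0" --pt "25 2 0" --pt "22 6 0" --pt "0 0 0" --pt "0 0 0" --yaw '[0,0,0,0,0,0,0,0,0,0,0,0,0,0,0]'

```text
clock: 43.3
tool_pos: [593.7, 45.6, 149.5]
tool_rot: [0.0, 0.753, 0.658, -0.0]
contact_force: [-0.5, -0.7, 0.5]
opening: 0.7
finger_force: 0.0
```

```bash
cat >> h.py <<'E'
def hull(P,pts):
    q=np.array([proj("wrist",p,P) for p in pts]).astype(np.float32);return cv2.convexHull(q)
def cranksil(P,x,y,a,z0):
    o=np.zeros((400,640),np.uint8);c,s=np.cos(a),np.sin(a)
    w=lambda l:[(x+c*i-s*j,y+s*i+c*j,z0+k) for i,j,k in l]
    box=lambda a0,a1,b,k0,k1:[(i,j,k) for i in(a0,a1) for j in(-b,b) for k in(k0,k1)]
    th=np.linspace(0,2*np.pi,24)
    parts=[box(-13,13,13,0,32),box(-38,65,7,0,8)]
    parts.append([(65+10.5*np.cos(t),10.5*np.sin(t),k) for t in th for k in(10,52)])
    parts.append([(-38+12*np.cos(t)*np.cos(f),12*np.sin(t)*np.cos(f),12+12*np.sin(f)) for t in th for f in(-1.2,-.8,-.4,0,.4,.8,1.2)])
    for p in parts: cv2.fillPoly(o,[np.round(hull(P,w(p))*64).astype(np.int32)],1,shift=6)
    return o
def fitcrank(guess,tag,z0=12):
    P=cams.camera_params("wrist");im=cams.snapshot("wrist");cv2.imwrite(f"pics/raw_{tag}.png",im[...,::-1])
    hsv=cv2.cvtColor(im,cv2.COLOR_RGB2HSV);m=((hsv[...,1]<70)|(hsv[...,2]<25)).astype(np.uint8);m[222:]=0
    s0=cranksil(P,*guess,z0);s0[222:]=0;w=cv2.dilate(s0,np.ones((25,25)))
    n,L=cv2.connectedComponents(m*w);k=np.bincount(L[(s0>0)&(L>0)]).argmax();M=(L==k).astype(np.uint8)
    def cost(p):
        s=cranksil(P,p[0],p[1],p[2],z0)*w;s[222:]=0;return 1-(s&M).sum()/max((s|M).sum(),1)
    b=min((cost((guess[0]+i,guess[1]+j,guess[2]+k)),guess[0]+i,guess[1]+j,guess[2]+k) for i in(-6,-3,0,3,6) for j in(-6,-3,0,3,6) for k in(-.15,-.07,0,.07,.15))[1:]
    R_=minimize(cost,b,method="Nelder-Mead",options=dict(initial_simplex=[b,(b[0]+1.5,b[1],b[2]),(b[0],b[1]+1.5,b[2]),(b[0],b[1],b[2]+.05)]))
    print(tag,R_.x.round(3),np.degrees(R_.x[2]).round(1),"IoU",round(1-R_.fun,3),M.sum(),np.where(M.any(1))[0][[0,-1]],np.where(M.any(0))[0][[0,-1]]);return R_.x
E
python3 - <<'E'
from h import *
st();x=fitcrank((594.5,109.5,np.radians(-31)),"k1")
track("scene",{"crank":(322,236),"jar":(298,200)})
# shaft visible from scene: template of followers not needed
E
```

```text
t 43.3 p [593.7  45.6 149.5] x [ 0.133  0.991 -0.001] y [ 0.991 -0.133 -0.   ] z [-0.    -0.001 -1.   ] f [-0.5 -0.7  0.5] open 0.7 ff 0.0
k1 [ 5.91458e+02  1.07618e+02 -5.26000e-01] -30.1 IoU 0.911 2294 [102 166] [265 383]
crank shift 0 0 score 1.0
jar shift 17 10 score 0.55
```

>>> servo_tool --grip '[0,0,0,0,0,0,0,0,0,0,0,0]' --pt "30 -6 0" --pt "31 -5.4 0" --pt "0 0 0" --pt "0 0 0" --pt "0 0 0" --pt "0 0 0" --pt "0 0 0" --pt "0 0 0" --pt "0 0 0" --pt "0 0 0" --pt "0 0 0" --pt "0 0 0" --yaw '[0,0,-8.4,-8.4,-8.4,-8.4,-8.4,-8.5,-8.5,-8.5,0,0]'

```text
clock: 44.6
tool_pos: [590.6, 106.9, 149.6]
tool_rot: [-0.0, 0.263, 0.965, -0.0]
contact_force: [0.9, -0.1, -0.6]
opening: 43.3
finger_force: 0.0
```

Run:
```python
from h import *
import bench
s,r=st();print(np.degrees(np.arctan2(r[1,0],r[0,0])))
try: fitcrank((590.5,107.7,np.radians(-30)),"k2")
except Exception as e: print(e)
track("scene",{"jar":(298,200),"salt":(311,172)})
```

```text
t 44.6 p [590.6 106.9 149.6] x [-0.862  0.507  0.   ] y [ 0.507  0.862 -0.   ] z [-0. -0. -1.] f [ 0.9 -0.1 -0.6] open 43.3 ff 0.0
149.51646609231997
k2 [ 5.91543e+02  1.07707e+02 -5.41000e-01] -31.0 IoU 0.942 1475 [143 221] [309 334]
jar shift 23 -30 score 0.59
salt shift 11 1 score 0.45
```

>>> servo_tool --grip '[0,0,0,0,0,0,0,-1,-1,-1,-1,-1,-1]' --pt "0 0 40" --pt "0 0 40" --pt "0 0 35" --pt "0 0 20" --pt "0 0 8" --pt "0 0 0" --pt "0 0 0" --pt "0 0 0" --pt "0 0 0" --pt "0 0 0" --pt "0 0 0" --pt "0 0 0" --pt "0 0 0" --yaw '[0,0,0,0,0,0,0,0,0,0,0,0,0]' --force 30

```text
clock: 46.0
tool_pos: [591.6, 108.1, 7.6]
tool_rot: [0.001, 0.261, 0.965, 0.0]
contact_force: [-0.5, 1.8, 5.6]
opening: 25.4
finger_force: 30.0
```

>>> servo_tool --grip '[-1,-1,-1,-1,-1,-1,-1,-1,-1,-1,-1,-1,-1,-1,-1,-1,-1,-1,-1,-1]' --pt "0 0 -15" --pt "0 0 -30" --pt "0 0 -40" --pt "0 0 -42" --pt "0 0 -42" --pt "0 0 -42" --pt "-9 -17 -42" --pt "-18 -33 -40" --pt "-19 -35 0" --pt "-19 -35 0" --pt "-19 -35 0" --pt "-19 -35 0" --pt "-19 -35 0" --pt "-19 -35 0" --pt "-19 -35 0" --pt "-19 -35 0" --pt "-19 -35 0" --pt "-19 -35 0" --pt "-14 -23 0" --pt "0 0 0" --yaw '[0,0,0,0,0,0,0,0,0,0,0,0,0,0,0,0,0,0,0,0]'

```text
clock: 48.0
tool_pos: [575.7, -374.8, 294.9]
tool_rot: [-0.001, 0.263, 0.965, -0.001]
contact_force: [-0.1, 0.9, -2.8]
opening: 25.6
finger_force: 30.0
```

>>> servo_tool --grip '[-1,-1]' --pt "0 0 0" --pt "0 0 0" --yaw '[0,0]'

```text
clock: 48.2
tool_pos: [576.9, -369.1, 295.7]
tool_rot: [-0.001, 0.26, 0.965, 0.001]
contact_force: [0.2, 0.6, -2.9]
opening: 25.7
finger_force: 30.0
```

Run:
```python
from h import *
import pickle
s,r=st();P=cams.camera_params("wrist");pickle.dump(P,open("P10","wb"))
snap("wrist","sh1");im=cv2.imread("pics/raw_sh1.png")
u,v=proj("wrist",(517.3,-338.9,284),P).round().astype(int);print(u,v)
h=cv2.cvtColor(im,cv2.COLOR_BGR2HSV);g=h[...,2];
print("val/4");
for y in range(v-26,v+27,2): print(y,' '.join('%2d'%(g[y,x]//4) + ('y' if h[y,x,1]>110 else ' ') for x in range(u-30,u+31,2)))
track("scene",{"jar":(298,200),"salt":(311,172),"mill":(326,297)})
```

```text
t 48.2 p [ 576.9 -369.1  295.7] x [-0.864  0.503  0.002] y [0.503 0.864 0.001] z [-0.001  0.002 -1.   ] f [ 0.2  0.6 -2.9] open 25.7 ff 30.0
315 127
val/4
101 24  24  24  24  24  24  25  25  25  24  26  31  32  35y 33  32  27  24  24  23  24  25  50  57  55  60  60  60  60  60  60 
103 25  25  24  25  25  24  24  25  30  37y 37y 37y 37y 38y 38y 38y 38y 36y 33  24  25  26  47  57  55  57  59  60  60  60  60 
105 24  24  24  24  24  25  24  34  37y 37y 37y 37  36  37  37  37y 38y 38y 38y 37y 29  33  38  56  57  55  59  60  60  60  60 
107 24  24  24  24  24  24  34  38y 37y 36  34  35  35  35  34  34  35  37y 38y 38y 37y 30  33  50  57  54  59  60  60  60  60 
109 24  24  24  24  24  32  37y 37  34  35  35  34  35  35  36  35  35  35  37  37y 37y 36y 37  41  57  56  58  59  60  59  60 
111 25  25  25  25  29  37y 37  34  36  35  35  35  36  35  36  35  35  35  34  36  37y 37y 37y 36  51  57  52  59  53  32  56 
113 24  25  24  25  36y 37  33  34  34  34  34  35  35  35  35  35  35  35  36  36  37  38y 37y 36  47  57  55  31  30  42  59 
115 22  25  23  30  37y 35  34  34  35  35  35  3
[... 1884 characters left out ...]
6  37  36  30  20  23  25  24  27  34  34y 35y 35y 34y 33  28  25  25  25  27  43  43  43  44  43  43  44  43  42 
147 37  37  36  36  36  29  26  22  24  25  24  25  24  25  25  24  25  24  25  26  25  35  43  43  43  43  43  44  44  43  40 
149 37  37  37  37  37  33  26  27  33  25  28  27  25  25  25  26  24  24  25  25  26  30  42  43  43  43  43  43  43  43  41 
151 34  37  36  37  37  37  30  26  37  41  41  41  41  29  27  25  25  24  24  24  25  40  43  43  43  44  44  44  44  43  43 
153 33  36  37  37  36  37  33  28  33  41  41  41  42  42  36  25  25  25  24  25  24  27  42  42  43  43  44  43  43  43  43 
jar shift 0 0 score 1.0
salt shift 0 0 score 1.0
mill shift 0 0 score 1.0
```

Run:
```python
from h import *
import pickle
P=pickle.load(open("P10","rb"));im=cv2.imread("pics/raw_sh1.png");h=cv2.cvtColor(im,cv2.COLOR_BGR2HSV)
m=((h[...,1]>75)&(h[...,0]>10)&(h[...,0]<35)).astype(np.uint8);w=np.zeros_like(m);w[98:150,285:338]=1;m*=w
ys,xs=np.where(m);print(len(xs),xs.min(),xs.max(),ys.min(),ys.max())
hu=cv2.convexHull(np.c_[xs,ys].astype(np.float32));print("outer",cv2.fitEllipse(hu),cv2.minEnclosingCircle(hu))
(cx,cy),_=cv2.minEnclosingCircle(hu)
for q in((cx,cy),cv2.fitEllipse(hu)[0]): print("nut",at("wrist",*q,211,P),at("wrist",*q,255,P))
# inner disc edge (radial)
pts=[]
for t in np.linspace(0,2*np.pi,72,endpoint=False):
    for rr in np.arange(26,8,-.25):
        x,y=cx+rr*np.cos(t),cy+rr*np.sin(t)
        if m[int(round(y)),int(round(x))]: 
            while rr>6 and m[int(round(cy+rr*np.sin(t))),int(round(cx+rr*np.cos(t)))]: rr-=.25
            pts.append((cx+rr*np.cos(t),cy+rr*np.sin(t)));break
pts=np.array(pts,np.float32);e=cv2.fitEllipse(pts);print("inner",len(pts),e);print(at("wrist",*e[0],255,P))
g=h[...,2].astype(int)
for y in range(109,141): print(y,' '.join('%3d'%g[y,x] for x in range(294,330)))
```

```text
566 290 333 101 145
outer ((311.52508544921875, 123.2456283569336), (43.54872512817383, 45.121524810791016), 0.5925135612487793) ((311.6026611328125, 123.115966796875), 22.589929580688477)
nut [ 513.  -341.3  211. ] [ 513.7 -340.5  255. ]
nut [ 513.1 -341.4  211. ] [ 513.7 -340.6  255. ]
inner 72 ((310.1535949707031, 123.28765869140625), (34.766624450683594, 35.94562911987305), 175.50672912597656)
[ 513.2 -341.5  255. ]
109 106 131 147 149 149 148 141 137 140 140 143 141 142 139 145 141 141 143 140 145 140 141 143 141 144 140 139 149 151 150 148 151 148 146 146 151
110 130 149 148 151 147 142 139 144 143 143 142 142 143 142 140 141 145 140 139 144 142 142 142 143 142 142 138 143 148 150 151 148 147 150 150 150
111 142 149 149 148 139 139 143 144 141 141 141 141 140 141 143 144 142 143 142 144 141 143 144 141 144 143 143 139 138 144 149 148 149 148 150 149
112 146 147 147 139 135 137 141 139 140 142 141 141 140 145 143 140 143 143 146 144 142 143 143 144 143 146 142 142 141 142 147 150 154 151 152 151
113 149 148 139 133 138 139 139 137 138 139 140 139 141 142 141 143 142 143 143 142 
[... 3359 characters left out ...]
 135 133 137 150 201 231 227 188 145 137 139 137 140 138 138 140 138 137 135 137 144 144 147 142 145 144 147
137 106 133 147 153 150 144 134 130 134 135 134 135 140 191 225 204 149 135 135 134 137 134 136 136 135 140 133 138 143 145 144 146 145 146 144 148
138  85 105 133 149 148 145 142 135 132 133 136 144 154 191 189 149 137 135 135 135 135 134 133 132 136 130 137 143 144 146 143 142 145 143 142 148
139  91  89 114 137 147 146 146 142 139 135 141 179 213 220 193 152 139 136 139 135 139 136 134 132 137 139 143 146 142 147 146 144 143 148 155 167
140 105  84  99 120 138 143 145 141 143 140 141 145 186 214 210 183 140 134 136 136 135 134 136 141 144 145 145 142 143 140 142 141 132 140 164 173
```

>>> servo_tool --grip '[-1,-1,-1,-1,-1,-1,-1]' --pt "25 -3 0" --pt "25 -3 0" --pt "18.9 -2.5 0" --pt "0 0 3" --pt "0 0 2" --pt "0 0 0" --pt "0 0 0" --yaw '[0,0,0,0,0,0,0]'

```text
clock: 49.0
tool_pos: [514.4, -343.3, 290.8]
tool_rot: [0.0, 0.26, 0.965, -0.0]
contact_force: [-0.4, -0.0, -1.6]
opening: 25.8
finger_force: 30.0
```

```bash
python3 -c "
from h import *
delta((513,-341.8,285))"
```

```text
t 49.0 p [ 514.4 -343.3  290.8] x [-0.864  0.503 -0.   ] y [ 0.503  0.864 -0.   ] z [ 0. -0. -1.] f [-0.4 -0.  -1.6] open 25.8 ff 30.0
go [2.  0.6 5.8]
```

>>> servo_tool --grip '[-1,-1,-1,-1,-1,-1]' --pt "2 0.6 1" --pt "0 0 2" --pt "0 0 2" --pt "0 0 1" --pt "0 0 0" --pt "0 0 0" --yaw '[0,0,0,0,0,0]'

```text
clock: 49.6
tool_pos: [512.2, -341.7, 285.0]
tool_rot: [-0.0, 0.261, 0.965, 0.0]
contact_force: [0.0, -1.2, -3.1]
opening: 25.7
finger_force: 30.0
```

>>> servo_tool --grip '[-1,-1,-1,-1,-1]' --pt "0 0 1" --pt "0 0 1" --pt "0 0 1" --pt "0 0 0" --pt "0 0 0" --yaw '[0,0,0,0,0]'

```text
clock: 50.1
tool_pos: [512.2, -341.7, 282.2]
tool_rot: [0.0, 0.261, 0.965, -0.0]
contact_force: [-0.1, 0.6, -1.7]
opening: 25.8
finger_force: 30.0
```

>>> servo_tool --grip '[-1,-1,-1,-1,-1]' --pt "0 0 1" --pt "0 0 1" --pt "0 0 1" --pt "0 0 0" --pt "0 0 0" --yaw '[0,0,0,0,0]'

```text
clock: 50.6
tool_pos: [513.0, -342.0, 280.4]
tool_rot: [0.001, 0.261, 0.965, -0.0]
contact_force: [-0.0, 0.5, 6.0]
opening: 25.8
finger_force: 30.0
```

>>> servo_tool --grip '[-1,-1,-1,-1,-1]' --pt "0 0 1" --pt "0 0 1" --pt "0 0 1" --pt "0 0 0" --pt "0 0 0" --yaw '[0,0,0,0,0]'

```text
clock: 51.1
tool_pos: [513.5, -342.3, 280.0]
tool_rot: [0.003, 0.261, 0.965, -0.001]
contact_force: [-1.3, 2.5, 14.1]
opening: 25.5
finger_force: 30.0
```

Run:
```python
from h import *
print(tri(("scene",135,217.5),("side",341.2,97.5)))
im=cv2.imread("pics/raw_side0.png");g=cv2.cvtColor(im,cv2.COLOR_BGR2HSV)
for y in range(94,122): print(y,' '.join('%3d%s'%(g[y,x,2],'y' if g[y,x,1]>110 else ' ') for x in range(332,350)))
im=cv2.imread("pics/raw_scene0.png");g=cv2.cvtColor(im,cv2.COLOR_BGR2HSV)
for y in range(212,242): print(y,' '.join('%3d%s'%(g[y,x,2],'y' if g[y,x,1]>110 else ' ') for x in range(128,158)))
for z in (278,282,286,290): print(z,proj("side",(513,-341,z)).round(1),proj("scene",(513,-341,z)).round(1),proj("side",(517,-339,z)).round(1),proj("scene",(517,-339,z)).round(1))
st()
```

```text
[ 513.3 -340.3  284.3]
94 116  114  116  114  112  112  114  112  112  113  111  113  112  115  113  114  113  114 
95 111  114  110  109  111  113  111  115  111  115  113  115  113  114  113  113  117  115 
96 112  111  108  112  113  112  113  121  121  117  115  117  113  112  115  115  112  114 
97 119  115  113  112  114  111  119  123  128  124  118  114  112  111  114  114  114  115 
98 121  117  118  118  121  121  121  125  122  116  112  108  110  114  113  114  114  115 
99 121  120  120  124  127  129  130  123  117  107  103  105  111  117  114  115  115  114 
100 121  119  121  125  127  128  122  118  114  106  107  108  116  118  118  116  115  116 
101 119  122  125  125  124  124  121  117  110  105  108  119  125  127  121  118  114  115 
102 122  126  124  126  123  125  121  117  109  103  109  122  130  130  130  122  120  117 
103 123  126  126  127  127  129  124  118  111  103  104  120  128  133  132  130  126  119 
104 124  125  125  131  132  139  129  121  108  104  104  112  127  129  130  133  133  126 
105 122  125  128  133  138  142  137  128  116  
[... 5850 characters left out ...]
  93   73 
240 160  160  158  161  159  157  156  160  158  157  159  141   96  117y 137y 148y 149y 148y 149y 142y 121y 107y  96y  82y  91   84   87   93   90   73 
241 158  160  157  158  161  159  159  159  158  159  159  135   79   80   92y 100y 111y 107y  95y 102y  93y  88y  86y  85   89   89   92   93   89   75 
278 [340.6  99.8] [134.9 218. ] [339.4 100. ] [136. 219.]
282 [340.6  98.7] [134.2 217.1] [339.4  98.9] [135.3 218.1]
286 [340.7  97.6] [133.5 216.1] [339.5  97.8] [134.6 217.1]
290 [340.7  96.5] [132.8 215.2] [339.5  96.7] [133.9 216.1]
t 51.1 p [ 513.5 -342.3  280. ] x [-0.864  0.503 -0.006] y [ 0.503  0.864 -0.001] z [ 0.005 -0.003 -1.   ] f [-1.3  2.5 14.1] open 25.5 ff 30.0
```

>>> servo_tool --grip '[-1,-1,-1,-1,-1,-1,-1,-1,-1]' --pt "0 0 -6" --pt "0 0 0" --pt "0 0 0" --pt "0 0 0" --pt "0 0 0" --pt "0 0 1.5" --pt "0 0 1.5" --pt "0 0 0" --pt "0 0 0" --yaw '[0,-8.5,-8.5,-8.5,0,0,0,0,0]'

```text
clock: 52.0
tool_pos: [512.8, -342.0, 280.4]
tool_rot: [0.001, 0.043, 0.999, -0.001]
contact_force: [0.9, 0.5, 4.3]
opening: 25.6
finger_force: 30.0
```

```bash
python3 -c "
from h import *
delta((513.2,-341.2,278))"
```

```text
t 52.0 p [ 512.8 -342.   280.4] x [-0.996  0.085 -0.002] y [ 0.085  0.996 -0.001] z [ 0.002 -0.001 -1.   ] f [0.9 0.5 4.3] open 25.6 ff 30.0
go [-0.3  0.8  2.4]
```

>>> servo_tool --grip '[-1,-1,-1,-1,-1,-1,-1,-1]' --pt "0 0 0.5" --pt "0 0.7 0" --pt "0 0.7 0" --pt "-0.7 0 0" --pt "-0.7 0 0" --pt "0 -0.7 0" --pt "0 -0.7 0" --pt "0 0 0" --yaw '[0,0,0,0,0,0,0,0]'

```text
clock: 52.8
tool_pos: [513.3, -342.1, 280.2]
tool_rot: [0.0, 0.043, 0.999, -0.001]
contact_force: [-1.6, 1.1, 7.9]
opening: 25.4
finger_force: 30.0
```

>>> servo_tool --grip '[-1,-1,-1,-1,-1,-1,-1,-1]' --pt "0 0 -2.3" --pt "0 1 0" --pt "0 1 0" --pt "0 1 0" --pt "0 1 0" --pt "0 1 0" --pt "0 0 0" --pt "0 0 0" --yaw '[0,0,0,0,0,0,0,0]'

```text
clock: 53.6
tool_pos: [513.8, -338.3, 280.8]
tool_rot: [-0.0, 0.041, 0.999, -0.001]
contact_force: [-0.8, -4.6, -0.9]
opening: 25.8
finger_force: 30.0
```

>>> servo_tool --grip '[-1,-1,-1,-1,-1,-1,-1]' --pt "0 -2.5 0" --pt "0 -2.5 0" --pt "0 -2.5 0" --pt "0 -2.5 0" --pt "0 0 0" --pt "0 0 0" --pt "0 0 0" --yaw '[0,0,0,0,0,0,0]'

```text
clock: 54.3
tool_pos: [513.3, -342.9, 280.5]
tool_rot: [-0.0, 0.041, 0.999, 0.004]
contact_force: [0.4, 6.4, 2.3]
opening: 25.8
finger_force: 30.0
```

>>> servo_tool --grip '[-1,-1,-1,-1,-1,-1,-1,-1,-1]' --pt "0 3 0" --pt "0 3.4 0" --pt "1 0 0" --pt "1 0 0" --pt "1 0 0" --pt "1 0 0" --pt "1 0 0" --pt "0 0 0" --pt "0 0 0" --yaw '[0,0,0,0,0,0,0,0,0]'

```text
clock: 55.2
tool_pos: [509.4, -340.5, 281.7]
tool_rot: [0.001, 0.041, 0.999, -0.001]
contact_force: [2.8, 0.4, 2.1]
opening: 25.8
finger_force: 30.0
```

>>> servo_tool --grip '[-1,-1,-1,-1,-1,-1,-1]' --pt "-2 0 0" --pt "-2 0 0" --pt "-2 0 0" --pt "-2 0 0" --pt "0 0 0" --pt "0 0 0" --pt "0 0 0" --yaw '[0,0,0,0,0,0,0]'

```text
clock: 55.9
tool_pos: [515.1, -340.6, 280.5]
tool_rot: [-0.002, 0.041, 0.999, 0.0]
contact_force: [-3.7, -0.3, 3.8]
opening: 25.7
finger_force: 30.0
```

>>> servo_tool --grip '[-1,-1,-1,-1,-1,-1,-1]' --pt "2 0 0" --pt "2.1 0 0" --pt "0 0 0" --pt "0 0 1" --pt "0 0 1" --pt "0 0 1" --pt "0 0 0" --yaw '[0,0,0,0,0,0,0]'

```text
clock: 56.6
tool_pos: [513.6, -340.7, 279.9]
tool_rot: [0.002, 0.041, 0.999, -0.001]
contact_force: [-1.0, 0.7, 8.7]
opening: 25.9
finger_force: 30.0
```

>>> servo_tool --grip '[-1,-1,-1,-1,-1]' --pt "1 0 0" --pt "0 0 0" --pt "0 0 0" --pt "0 0 0" --pt "0 0 0" --yaw '[0,-4,-4,-4,0]'

```text
clock: 57.1
tool_pos: [513.3, -341.1, 280.1]
tool_rot: [0.002, -0.064, 0.998, -0.002]
contact_force: [0.1, 0.4, 7.4]
opening: 25.6
finger_force: 30.0
```

>>> servo_tool --grip '[-1,-1,-1,-1,-1,-1,-1]' --pt "0 0 0" --pt "0 0 0" --pt "0 0 0" --pt "0 0 0" --pt "0 0 0" --pt "0 0 0" --pt "0 0 0" --yaw '[4,4,4,4,4,4,0]'

```text
clock: 57.8
tool_pos: [513.2, -340.5, 279.7]
tool_rot: [0.002, 0.146, 0.989, -0.001]
contact_force: [1.0, 1.0, 7.4]
opening: 26.0
finger_force: 30.0
```

>>> servo_tool --grip '[-1,-1,-1,-1,-1,-1,-1]' --pt "0.5 0 0" --pt "0 0 0" --pt "0 0 0" --pt "0 0 0" --pt "0 0 0" --pt "0 0 0" --pt "0 0 0" --yaw '[0,4,4,4,4,4,0]'

```text
clock: 58.5
tool_pos: [513.1, -340.0, 279.4]
tool_rot: [0.002, 0.315, 0.949, 0.0]
contact_force: [2.0, 1.2, 5.9]
opening: 25.8
finger_force: 30.0
```

>>> servo_tool --grip '[-1,-1,-1,-1,-1,-1,-1]' --pt "0 0 0" --pt "0 0 0" --pt "0 0 0" --pt "0 0 0" --pt "0 0 0" --pt "0 0 0" --pt "0 0 0" --yaw '[4,4,4,4,4,4,0]'

```text
clock: 59.2
tool_pos: [513.0, -339.5, 279.1]
tool_rot: [0.002, 0.506, 0.863, 0.001]
contact_force: [1.8, 2.1, 5.5]
opening: 25.5
finger_force: 30.0
```

>>> servo_tool --grip '[-1,-1,-1,-1,-1,-1,-1,-1,-1,-1,-1]' --pt "0 0 0.5" --pt "0 0 0.5" --pt "0 0 0" --pt "0 0 0" --pt "0 0 0" --pt "0 0 0" --pt "0 0 0" --pt "0 0 0" --pt "0 0 0" --pt "0 0 0" --pt "0 0 0" --yaw '[-4,-4,-4,-4,-4,-4,-4,-4,-4,0,0]'

```text
clock: 60.3
tool_pos: [513.5, -340.9, 278.9]
tool_rot: [0.003, 0.214, 0.977, -0.001]
contact_force: [2.1, 0.2, 6.4]
opening: 25.5
finger_force: 30.0
```

```bash
python3 -c "
from h import *
delta((512.7,-340.6,279))"
```

```text
t 60.3 p [ 513.5 -340.9  278.9] x [-0.908  0.418 -0.007] y [ 0.418  0.908 -0.   ] z [ 0.006 -0.003 -1.   ] f [2.1 0.2 6.4] open 25.5 ff 30.0
go [ 0.8 -0.1 -0.1]
```

>>> servo_tool --grip '[-1,-1,-1,-1,-1,-1]' --pt "0 0 -2.5" --pt "1 0 0" --pt "0 0 0" --pt "0 0 1" --pt "0 0 0.8" --pt "0 0 0" --yaw '[0,0,0,0,0,0]'

```text
clock: 60.9
tool_pos: [511.6, -340.2, 279.2]
tool_rot: [0.002, 0.214, 0.977, -0.001]
contact_force: [3.8, 0.2, 7.2]
opening: 25.5
finger_force: 30.0
```

>>> servo_tool --grip '[-1,-1,-1,-1,-1,-1,-1]' --pt "0 0 0" --pt "0 0 0" --pt "0 0 0" --pt "0 0 0" --pt "0 0 0" --pt "0 0 0" --pt "0 0 0" --yaw '[-3,-3,-3,-3,-3,-3,0]'

```text
clock: 61.6
tool_pos: [511.2, -341.4, 279.3]
tool_rot: [0.002, 0.058, 0.998, -0.002]
contact_force: [3.0, -0.7, 6.9]
opening: 25.6
finger_force: 30.0
```

>>> servo_tool --grip '[-1,-1,-1,-1,-1,-1,-1,-1,-1,-1,-1,-1,-1]' --pt "0 0 -1.5" --pt "-1 0 0" --pt "0 0 0" --pt "0 0 0" --pt "0 0 0" --pt "0 0 0" --pt "0 0 0" --pt "0 0 0" --pt "0 0 0" --pt "0 0 0" --pt "0 0 0" --pt "0 0 0" --pt "0 0 0" --yaw '[0,0,8,8,8,8,8,8,8,8,8,8,0]'

```text
clock: 62.9
tool_pos: [512.2, -338.0, 279.4]
tool_rot: [-0.0, 0.687, 0.726, 0.002]
contact_force: [4.3, 2.5, 4.7]
opening: 25.2
finger_force: 30.0
```

```bash
python3 -c "
from h import *
s,r=st();print(np.degrees(np.arctan2(r[1,0],r[0,0])),s['moment'])
s,r=st();print(s['moment'])"
```

```text
t 62.9 p [ 512.2 -338.   279.4] x [-0.055  0.998  0.003] y [0.998 0.055 0.002] z [ 0.002  0.003 -1.   ] f [4.3 2.5 4.7] open 25.2 ff 30.0
93.16726417731338 [ 0.40980141 -1.08152039 -0.01445802]
t 62.9 p [ 512.2 -338.   279.4] x [-0.055  0.998  0.003] y [0.998 0.055 0.002] z [ 0.002  0.003 -1.   ] f [4.3 2.5 4.7] open 25.2 ff 30.0
[ 0.40980141 -1.08152039 -0.01445802]
```

>>> servo_tool --grip '[-1,-1,-1,-1]' --pt "0 1.3 -0.8" --pt "0 1.3 0" --pt "0 0 0" --pt "0 0 0" --yaw '[0,0,0,0]'

```text
clock: 63.3
tool_pos: [512.9, -338.5, 279.4]
tool_rot: [-0.002, 0.687, 0.727, 0.0]
contact_force: [-0.2, 3.3, 4.1]
opening: 25.5
finger_force: 30.0
```

>>> servo_tool --grip '[-1,-1,-1,-1,-1,-1]' --pt "0 0 -1.2" --pt "0 2 0" --pt "0 2 0" --pt "0 1 0" --pt "0 0 0" --pt "0 0 0" --yaw '[0,0,0,0,0,0]'

```text
clock: 63.9
tool_pos: [517.7, -339.5, 280.3]
tool_rot: [-0.001, 0.687, 0.727, -0.001]
contact_force: [-2.9, -0.8, -3.8]
opening: 25.6
finger_force: 30.0
```

>>> servo_tool --grip '[-1,-1,-1,-1,-1,-1]' --pt "0 -3 0" --pt "0 -3 0" --pt "0 -3 0" --pt "0 0 0" --pt "0 0 0" --pt "0 0 0" --yaw '[0,0,0,0,0,0]'

```text
clock: 64.5
tool_pos: [510.9, -339.9, 281.4]
tool_rot: [0.001, 0.687, 0.727, 0.001]
contact_force: [4.3, -0.0, -3.1]
opening: 25.8
finger_force: 30.0
```

>>> servo_tool --grip '[-1,-1,-1,-1,-1,-1]' --pt "0 4.5 0" --pt "2 0 0" --pt "2 0 0" --pt "1 0 0" --pt "0 0 0" --pt "0 0 0" --yaw '[0,0,0,0,0,0]'

```text
clock: 65.1
tool_pos: [513.5, -335.3, 281.1]
tool_rot: [0.0, 0.687, 0.727, -0.001]
contact_force: [-1.3, -2.6, -2.5]
opening: 25.7
finger_force: 30.0
```

>>> servo_tool --grip '[-1,-1,-1,-1,-1,-1]' --pt "-3 0 0" --pt "-3 0 0" --pt "-3 0 0" --pt "0 0 0" --pt "0 0 0" --pt "0 0 0" --yaw '[0,0,0,0,0,0]'

```text
clock: 65.7
tool_pos: [514.6, -343.1, 281.0]
tool_rot: [-0.0, 0.687, 0.727, 0.0]
contact_force: [-0.7, 2.3, 0.7]
opening: 25.8
finger_force: 30.0
```

>>> servo_tool --grip '[-1,-1,-1,-1,-1,-1,-1,-1,-1]' --pt "2.4 -0.6 0" --pt "2.4 0 0" --pt "0 -0.2 0" --pt "0 -0.2 0" --pt "0 -0.2 0" --pt "0 -0.2 0" --pt "0 -0.2 0" --pt "0 0 0" --pt "0 0 0" --yaw '[0,0,-7,-7,-7,-7,-7,0,0]'

```text
clock: 66.6
tool_pos: [512.7, -339.3, 281.0]
tool_rot: [0.0, 0.437, 0.899, -0.0]
contact_force: [-0.2, -0.0, -1.6]
opening: 25.5
finger_force: 30.0
```

```bash
python3 -c "
from h import *
s,r=st();t=np.array([514.2,-340.8])+1.7*r[:2,0];print(t);delta((*t,279))"
```

```text
t 66.6 p [ 512.7 -339.3  281. ] x [-0.617  0.787 -0.   ] y [ 0.787  0.617 -0.   ] z [ 0.    -0.001 -1.   ] f [-0.2 -0.  -1.6] open 25.5 ff 30.0
[ 513.15057725 -339.46257283]
t 66.6 p [ 512.7 -339.3  281. ] x [-0.617  0.787 -0.   ] y [ 0.787  0.617 -0.   ] z [ 0.    -0.001 -1.   ] f [-0.2 -0.  -1.6] open 25.5 ff 30.0
go [-0.4  0.3  2. ]
```

>>> servo_tool --grip '[-1,-1,-1,-1,-1,-1]' --pt "-0.4 0.3 1" --pt "0 0 1" --pt "0 0 1" --pt "0 0 1" --pt "0 0 0.5" --pt "0 0 0" --yaw '[0,0,0,0,0,0]'

```text
clock: 67.2
tool_pos: [513.9, -339.8, 278.9]
tool_rot: [0.002, 0.436, 0.9, -0.001]
contact_force: [-0.9, 1.2, 7.8]
opening: 25.7
finger_force: 30.0
```

>>> servo_tool --grip '[-1,-1,-1,-1,-1,-1,-1]' --pt "0 -0.1 0" --pt "0 -0.1 0" --pt "0 -0.1 0" --pt "0 -0.1 0" --pt "0 -0.1 0" --pt "0 0 0" --pt "0 0 0" --yaw '[-3,-3,-3,-3,-3,0,0]'

```text
clock: 67.9
tool_pos: [514.1, -340.3, 278.8]
tool_rot: [0.002, 0.315, 0.949, -0.001]
contact_force: [0.4, 1.1, 8.1]
opening: 25.8
finger_force: 30.0
```

>>> servo_tool --grip '[-1,-1,-1,-1,-1,-1,-1]' --pt "0 0.1 0" --pt "0 0.1 0" --pt "0 0.1 0" --pt "0 0.1 0" --pt "0 0.1 0" --pt "0 0.1 0" --pt "0 0.1 0" --yaw '[4,4,4,4,4,4,4]'

```text
clock: 68.6
tool_pos: [514.4, -339.8, 278.5]
tool_rot: [0.002, 0.537, 0.844, -0.0]
contact_force: [-0.0, 0.2, 6.5]
opening: 25.9
finger_force: 30.0
```

>>> servo_tool --grip '[-1,-1,-1,-1,-1,-1,-1,-1]' --pt "0 0 -12" --pt "0 0 -12" --pt "20 -35 0" --pt "20 -35 0" --pt "15 -35 0" --pt "0 0 0" --pt "0 0 0" --pt "0 0 0" --yaw '[0,0,0,0,0,0,0,0]'

```text
clock: 69.4
tool_pos: [395.8, -334.8, 301.1]
tool_rot: [0.001, 0.535, 0.845, -0.0]
contact_force: [-0.5, -0.2, -2.2]
opening: 25.7
finger_force: 30.0
```

```bash
cat > prof.py <<'E'
from h import *
st();S=np.array([514.2,-340.8])
for n in("scene","side"):
    P=cams.camera_params(n);T=P["camera_from_world"];c=-T[:3,:3].T@T[:3,3]
    d=c[:2]-S;az=np.degrees(np.arctan2(d[1],d[0]));d/=np.linalg.norm(d);perp=np.array([-d[1],d[0]])
    im=cams.snapshot(n);cv2.imwrite(f"pics/raw_p_{n}.png",im[...,::-1]);g=cv2.cvtColor(im,cv2.COLOR_RGB2GRAY).astype(np.float32)
    offs=np.arange(-16,16.1,1.)
    for z in(286,283,280,276,272,268,264,260):
        q=np.array([proj(n,(*(S+o*perp),z),P) for o in offs],np.float32)
        print(n,round(az,1),z,cv2.remap(g,q[:,0],q[:,1],cv2.INTER_LINEAR).ravel().astype(int))
E
python3 prof.py
```

```text
t 69.4 p [ 395.8 -334.8  301.1] x [-0.427  0.904 -0.002] y [0.904 0.427 0.001] z [ 0.001 -0.001 -1.   ] f [-0.5 -0.2 -2.2] open 25.7 ff 30.0
scene 17.9 286 [162 162 161 161 162 163 163 162 155 150 144 138 137 136 136 133 133 133
 131 134 137 143 153 151 148 141 131 120 104  90  87  92  96]
scene 17.9 283 [162 162 162 163 162 162 159 151 144 128 115 109 105 100 106 112 118 118
 115 113 108 108 122 133 134 131 120 105  90  91  94  96  96]
scene 17.9 280 [160 161 162 162 161 155 147 134 114  98  95  95  94  92  90  92  95 101
 104 102  98 100 104 106 110 107  99  90  92  95  96  95  95]
scene 17.9 276 [161 161 159 159 157 151 131 104  89  84  83  86  87  88  91  94  97 101
 101  96  90  82  75  75  81  85  90  94  96  96  96  96  96]
scene 17.9 272 [162 161 160 160 156 150 135 112  89  77  71  72  76  80  83  85  86  83
  79  77  72  68  69  71  78  85  91  94  95  96  96  95  95]
scene 17.9 268 [161 161 161 159 156 147 133 107  82  65  65  67  68  69  70  70  70  69
  68  68  67  66  69  76  84  89  94  95  94  95  96  96  95]
scene 17.9 264 [160 160 160 156 152 143 127 104  83  71  68
[... 732 characters left out ...]
26 124 122 121 120 119 118 117 117 115 113
 111 109 108 107 107 109 113 116 118 120 122 124 123 123 123]
side 88.7 272 [125 124 124 124 125 125 124 123 122 121 120 119 118 117 116 115 113 111
 109 107 107 106 106 109 113 117 121 124 127 130 131 131 131]
side 88.7 268 [124 125 126 126 125 125 124 123 122 121 120 120 119 118 117 115 114 111
 108 105 106 107 108 110 114 117 120 123 126 129 131 133 136]
side 88.7 264 [127 128 129 129 128 127 125 125 124 123 122 121 119 118 116 114 113 111
 108 106 106 107 107 109 112 115 118 120 122 124 126 129 131]
side 88.7 260 [130 131 132 133 133 133 133 132 131 130 128 125 123 120 118 116 115 112
 110 107 106 105 104 104 107 110 113 116 118 121 123 125 127]
```

>>> servo_tool --grip '[-1,-1,-1,-1,-1,-1,-1]' --pt "-30 -12 0" --pt "-35 -14 0" --pt "-35 -14 0" --pt "-15.6 -5.8 0" --pt "0 0 0" --pt "0 0 0" --pt "0 0 0" --yaw '[0,0,0,0,0,0,0]'

```text
clock: 70.2
tool_pos: [403.1, -456.9, 300.2]
tool_rot: [-0.001, 0.535, 0.845, 0.001]
contact_force: [-0.0, -0.0, -1.8]
opening: 25.6
finger_force: 30.0
```

```bash
cat > prof2.py <<'E'
from h import *
st();S=np.array([514.2,-340.8]);n="wrist"
P=cams.camera_params(n);T=P["camera_from_world"];c=-T[:3,:3].T@T[:3,3]
d=c[:2]-S;az=np.degrees(np.arctan2(d[1],d[0]));d/=np.linalg.norm(d);perp=np.array([-d[1],d[0]])
im=cams.snapshot(n);cv2.imwrite("pics/raw_p_w.png",im[...,::-1]);g=cv2.cvtColor(im,cv2.COLOR_RGB2GRAY).astype(np.float32)
offs=np.arange(-16,16.1,1.)
print(az,c.round(),proj(n,(*S,280),P).round(),proj(n,(*S,260),P).round())
for z in(290,286,284,282,280,278,276,274,272,270,268,266,264,262,260,258,256,254):
    q=np.array([proj(n,(*(S+o*perp),z),P) for o in offs],np.float32)
    print(z,' '.join('%3d'%v for v in cv2.remap(g,q[:,0],q[:,1],cv2.INTER_LINEAR).ravel()))
E
python3 prof2.py
```

```text
t 70.2 p [ 403.1 -456.9  300.2] x [-0.428  0.904  0.002] y [0.904 0.428 0.   ] z [-0.001  0.002 -1.   ] f [-0.  -0.  -1.8] open 25.6 ff 30.0
-158.3405315904579 [ 373. -397.  485.] [536. 139.] [517. 138.]
290 237 237 236 237 236 236 236 237 236 236 235 236 236 234 234 234 231 230 230 228 217 213 227 231 231 231 200 165 167 168 171 170 169
286 236 237 237 237 236 236 235 237 236 236 234 211 209 228 227 229 231 232 233 231 221 205 211 222 219 174 166 168 169 171 173 170 166
284 233 236 236 236 236 237 236 236 236 228 226 170 129 184 227 228 228 231 231 212 145 168 225 211 177 166 169 168 171 174 170 169 169
282 223 226 231 234 236 237 236 234 210 185 144 127 117 115 172 216 226 212 160 102 131 211 210 168 186 169 168 167 169 169 169 169 169
280 225 224 223 225 229 232 236 230 136 175 174 114 123 120 108 140 193 118  89 114 174 180 175 197 148 158 166 167 168 168 168 170 170
278 221 224 225 226 225 224 226 225 115  96 108 127 127 168 186 129  93 124 191 140 130 186 174 101  88 143 166 167 167 168 169 170 169
276 219 221 221 224 225 226 226 219 113  92  97 121 161 163 194 160 129 183 168 
[... 851 characters left out ...]
 178 166 164 163 164
262  94 101 107 121 180 232 236 233 131  94  93  92  92  88  90  90  76  72  72  73  74  74  74  77 104 202 230 229 202 169 167 164 165
260  56  79  91 120 204 233 238 244 137  91  90  90  93  92  89  89  78  74  73  72  72  74  73  72 105 197 231 229 218 183 168 166 164
258  38  41  55 124 226 234 237 237 132  93  92  90  92  92  91  88  79  74  73  72  74  73  72  72  98 197 230 231 229 198 169 166 166
256  64  46  48 142 232 235 236 237 164 102  92  92  92  92  90  89  79  73  76  76  75  73  72  75 109 212 230 233 233 213 170 164 165
254 118  92  78 154 231 232 235 239 221 126  95  90  91  92  91  87  77  72  74  74  74  74  73  99 176 232 237 236 234 213 170 166 167
```

>>> servo_tool --grip '[-1,-1,-1,-1,-1,-1,-1,-1,-1,-1,-1,-1]' --pt "14.7 37.3 0" --pt "14.7 37.3 0" --pt "14.7 37.3 0" --pt "14.7 37.2 0" --pt "0 0 0" --pt "0 0 0" --pt "0 0 0" --pt "0 0 0" --pt "0 0 0" --pt "0 0 8" --pt "0 0 0" --pt "0 0 0" --yaw '[0,0,0,0,-7.6,-7.6,-7.6,-7.6,-7.6,0,0,0]'

```text
clock: 71.45
tool_pos: [512.3, -340.8, 292.1]
tool_rot: [-0.001, 0.232, 0.973, 0.0]
contact_force: [0.1, -0.2, -2.2]
opening: 25.8
finger_force: 30.0
```

```bash
python3 -c "
from h import *
s,r=st();print(np.degrees(np.arctan2(r[1,0],r[0,0])));t=np.array([514.2,-340.8])+1.7*r[:2,0];delta((*t,282))"
```

```text
t 71.45 p [ 512.3 -340.8  292.1] x [-0.892  0.451  0.001] y [0.451 0.892 0.   ] z [-0.001  0.001 -1.   ] f [ 0.1 -0.2 -2.2] open 25.8 ff 30.0
153.18706768012183
t 71.45 p [ 512.3 -340.8  292.1] x [-0.892  0.451  0.001] y [0.451 0.892 0.   ] z [-0.001  0.001 -1.   ] f [ 0.1 -0.2 -2.2] open 25.8 ff 30.0
go [-0.   0.9 10.1]
```

>>> servo_tool --grip '[-1,-1,-1,-1,-1,-1,-1,-1,-1]' --pt "0 0.9 4" --pt "0 0 4" --pt "0 0 2" --pt "0 0 1" --pt "0 0 1" --pt "0 0 1" --pt "0 0 1" --pt "0 0 0" --pt "0 0 0" --yaw '[0,0,0,0,0,0,0,0,0]'

```text
clock: 72.35
tool_pos: [513.0, -340.7, 278.5]
tool_rot: [0.0, 0.231, 0.973, 0.0]
contact_force: [-0.2, 0.1, -2.0]
opening: 25.4
finger_force: 30.0
```

>>> servo_tool --grip '[-1,-1,-1,-1,-1,-1]' --pt "0 0 1" --pt "0 0 1" --pt "0 0 1" --pt "0 0 1" --pt "0 0 0" --pt "0 0 0" --yaw '[0,0,0,0,0,0]'

```text
clock: 72.95
tool_pos: [512.9, -340.6, 274.4]
tool_rot: [-0.0, 0.231, 0.973, 0.0]
contact_force: [0.8, 0.1, -3.0]
opening: 25.9
finger_force: 30.0
```

>>> servo_tool --grip '[-1,-1,-1,-1,-1,-1,-1,-1,-1]' --pt "0 0 3" --pt "0 0 3" --pt "0 0 3" --pt "0 0 3" --pt "0 0 1" --pt "0 0 1" --pt "0 0 1" --pt "0 0 0" --pt "0 0 0" --yaw '[0,0,0,0,0,0,0,0,0]'

```text
clock: 73.85
tool_pos: [513.1, -340.7, 259.7]
tool_rot: [0.0, 0.231, 0.973, -0.0]
contact_force: [-0.4, 0.5, -1.5]
opening: 25.3
finger_force: 30.0
```

>>> servo_tool --grip '[-1,-1,-1,-1,-1]' --pt "0 0 1" --pt "0 0 1" --pt "0 0 1" --pt "0 0 0" --pt "0 0 0" --yaw '[0,0,0,0,0]'

```text
clock: 74.35
tool_pos: [513.5, -341.2, 259.4]
tool_rot: [0.001, 0.231, 0.973, -0.001]
contact_force: [-2.3, 2.4, 8.7]
opening: 25.6
finger_force: 30.0
```

>>> servo_tool --grip '[0,0,0,0,0,0,0,0,0,0,0]' --pt "0 0 -2" --pt "0 0 0" --pt "0 0 0" --pt "0 0 0" --pt "0 0 -20" --pt "0 0 -25" --pt "0 0 -20" --pt "-25 0 0" --pt "-25 0 0" --pt "-16 0 0" --pt "0 0 0" --yaw '[0,0,0,0,0,0,0,0,0,0,0]'

```text
clock: 75.45
tool_pos: [573.1, -371.2, 322.2]
tool_rot: [-0.0, 0.231, 0.973, 0.0]
contact_force: [-0.9, 0.6, -0.5]
opening: 43.8
finger_force: 0.0
```

Run:
```python
from h import *
S=np.array([514.2,-340.8]);px=np.array([-.136,-.991]);py=np.array([.991,-.136])
for nm,a in(("y+",115),("y-",-115)):
    w=S-33*px+a*py
    print(nm,[(z,proj("scene",(*w,z)).round(1).tolist(),proj("side",(*w,z)).round(1).tolist()) for z in(90,95,100,105,110,115,120)])
g=cv2.cvtColor(cv2.imread("pics/raw_side0.png"),cv2.COLOR_BGR2GRAY).astype(np.float32)
g2=cv2.cvtColor(cv2.imread("pics/raw_scene0.png"),cv2.COLOR_BGR2GRAY).astype(np.float32)
for a in(-80,-50,50,80):
    w=S-33*px+a*py;zs=np.arange(84,126,2)
    for nm,G in(("side",g),("scene",g2)):
        q=np.array([proj(nm,(*w,z)) for z in zs],np.float32)
        print(a,nm,cv2.remap(G,q[:,0],q[:,1],cv2.INTER_LINEAR).ravel().astype(int))
s,r=st();k=S-65*r[:2,0];delta((*k,274))
```

```text
y+ [(90, [178.6, 290.4], [304.5, 149.2]), (95, [177.9, 289.6], [304.5, 148.0]), (100, [177.3, 288.9], [304.5, 146.8]), (105, [176.7, 288.1], [304.5, 145.6]), (110, [176.1, 287.3], [304.5, 144.4]), (115, [175.4, 286.5], [304.5, 143.2]), (120, [174.8, 285.7], [304.5, 142.0])]
y- [(90, [172.8, 219.8], [369.1, 156.2]), (95, [172.3, 218.9], [369.2, 155.0]), (100, [171.7, 218.0], [369.3, 153.8]), (105, [171.1, 217.0], [369.4, 152.6]), (110, [170.5, 216.1], [369.5, 151.4]), (115, [170.0, 215.1], [369.7, 150.1]), (120, [169.4, 214.1], [369.8, 148.9])]
-80 side [162 166 171 175 177 177 175 172 164 154 143 132 127 129 135 146 154 157
 158 157 155]
-80 scene [ 38  42  41  38  33  31  30  33  37  40  41  51  59  69  75  82  90 100
 107 113 116]
-50 side [161 164 167 169 169 168 166 161 154 144 134 126 122 127 134 142 150 155
 159 157 155]
-50 scene [126 118 110 101  93  86  80  75  69  69  74  74  66  59  69  79  90 104
 110 115 121]
50 side [165 167 169 170 170 170 168 163 156 145 136 129 125 130 136 145 153 157
 160 160 159]
50 scene [121 124 127 116 103  91  78  70  65  64  60  66  79  92 106 113 117 123
 129 131 130]
80 side [162 163 164 167 168 167 166 161 156 147 138 132 129 134 140 147 153 156
 160 159 159]
80 scene [122 127 120 110  98  85  75  68  65  62  66  79  92 104 111 115 120 125
 128 128 129]
t 75.45 p [ 573.1 -371.2  322.2] x [-0.893  0.45   0.   ] y [0.45  0.893 0.   ] z [-0.  0. -1.] f [-0.9  0.6 -0.5] open 43.8 ff 0.0
t 75.45 p [ 573.1 -371.2  322.2] x [-0.893  0.45   0.   ] y [0.45  0.893 0.   ] z [-0.  0. -1.] f [-0.9  0.6 -0.5] open 43.8 ff 0.0
go [ 1.3  0.6 48.2]
```

>>> servo_tool --grip '[0,0,0,0,-1,-1,-1,-1,-1]' --pt "1.3 0.6 20" --pt "0 0 18" --pt "0 0 10" --pt "0 0 0" --pt "0 0 0" --pt "0 0 0" --pt "0 0 0" --pt "0 0 0" --pt "0 0 0" --yaw '[0,0,0,0,0,0,0,0,0]' --force 15

```text
clock: 76.35
tool_pos: [571.3, -369.5, 276.1]
tool_rot: [0.001, 0.231, 0.973, -0.0]
contact_force: [0.4, -0.4, 0.9]
opening: 20.3
finger_force: 15.0
```

Run:
```python
from h import *
s,r=st();S=np.array([514.2,-340.8])
d=s["tool_pos"][:2]-S;print(np.hypot(*d),np.degrees(np.arctan2(d[1],d[0])))
# CW circle, steps of 18 deg, in tool axes, start angle a0
a0=np.degrees(np.arctan2(d[1],d[0]))
for i in range(20):
    a,b=np.radians(a0-18*i),np.radians(a0-18*(i+1))
    w=65*np.array([np.cos(b)-np.cos(a),np.sin(b)-np.sin(a),0]);print(np.append((r.T@w)[:2].round(1),0.4).tolist(),end=", ")
```

```text
t 76.35 p [ 571.3 -369.5  276.1] x [-0.893  0.45  -0.001] y [ 0.45   0.893 -0.   ] z [ 0.001 -0.001 -1.   ] f [ 0.4 -0.4  0.9] open 20.3 ff 15.0
63.928454407278345 -26.686475151735337
[3.2, -20.1, 0.4], [9.2, -18.1, 0.4], [14.4, -14.4, 0.4], [18.1, -9.2, 0.4], [20.1, -3.2, 0.4], [20.1, 3.2, 0.4], [18.1, 9.2, 0.4], [14.4, 14.4, 0.4], [9.2, 18.1, 0.4], [3.2, 20.1, 0.4], [-3.2, 20.1, 0.4], [-9.2, 18.1, 0.4], [-14.4, 14.4, 0.4], [-18.1, 9.2, 0.4], [-20.1, 3.2, 0.4], [-20.1, -3.2, 0.4], [-18.1, -9.2, 0.4], [-14.4, -14.4, 0.4], [-9.2, -18.1, 0.4], [-3.2, -20.1, 0.4],
```

>>> servo_tool --grip '[-1,-1,-1,-1,-1,-1,-1,-1,-1,-1,-1,-1,-1,-1,-1,-1,-1,-1,-1,-1]' --pt "3.2 -20.1 0.4" --pt "9.2 -18.1 0.4" --pt "14.4 -14.4 0.4" --pt "18.1 -9.2 0.4" --pt "20.1 -3.2 0.4" --pt "20.1 3.2 0.4" --pt "18.1 9.2 0.4" --pt "14.4 14.4 0.4" --pt "9.2 18.1 0.4" --pt "3.2 20.1 0.4" --pt "-3.2 20.1 0.4" --pt "-9.2 18.1 0.4" --pt "-14.4 14.4 0.4" --pt "-18.1 9.2 0.4" --pt "-20.1 3.2 0.4" --pt "-20.1 -3.2 0.4" --pt "-18.1 -9.2 0.4" --pt "-14.4 -14.4 0.4" --pt "-9.2 -18.1 0.4" --pt "-3.2 -20.1 0.4" --yaw '[0,0,0,0,0,0,0,0,0,0,0,0,0,0,0,0,0,0,0,0]'

```text
clock: 78.35
tool_pos: [571.7, -370.4, 267.8]
tool_rot: [0.001, 0.231, 0.973, -0.0]
contact_force: [0.1, 0.6, 1.0]
opening: 20.5
finger_force: 15.0
```

```bash
cat > plate.py <<'E'
from h import *
st();S=np.array([514.2,-340.8]);px=np.array([-.136,-.991]);py=np.array([.991,-.136])
im=cams.snapshot("side");cv2.imwrite("pics/raw_plate.png",im[...,::-1])
g=cv2.cvtColor(im,cv2.COLOR_RGB2GRAY).astype(np.float32);zs=np.arange(70,126,2)
print(zs)
for a in(-100,-80,-20,0,50,80):
    w=S-33*px+a*py;q=np.array([proj("side",(*w,z)) for z in zs],np.float32)
    print(a,cv2.remap(g,q[:,0],q[:,1],cv2.INTER_LINEAR).ravel().astype(int))
E
python3 plate.py
```

```text
t 78.35 p [ 571.7 -370.4  267.8] x [-0.894  0.449 -0.002] y [0.449 0.894 0.   ] z [ 0.002 -0.    -1.   ] f [0.1 0.6 1. ] open 20.5 ff 15.0
[ 70  72  74  76  78  80  82  84  86  88  90  92  94  96  98 100 102 104
 106 108 110 112 114 116 118 120 122 124]
-100 [117 115 114 114 113 112 112 112 114 116 116 114 113 114 118 128 138 149
 158 160 162 162 161 159 156 150 143 132]
-80 [122 119 117 117 117 118 119 119 118 116 115 114 113 114 116 123 134 142
 150 154 157 156 152 145 135 125 116 108]
-20 [113 112 112 109 106 109 114 124 135 143 149 149 142 136 132 132 139 146
 152 157 157 156 149 142 130 118 107  97]
0 [112 113 112 111 114 116 125 134 144 154 155 152 144 134 131 135 141 150
 157 158 157 152 144 133 122 112 103  95]
50 [121 118 116 114 113 113 112 112 111 112 114 116 118 121 126 133 142 149
 155 160 162 164 163 161 156 149 138 127]
80 [123 121 118 118 117 119 120 120 118 119 121 122 123 126 131 138 146 154
 158 161 162 164 163 162 156 150 138 126]
```

>>> servo_tool --grip '[-1,-1,-1,-1,-1,-1,-1,-1,-1,-1,-1,-1,-1,-1,-1,-1,-1,-1,-1,-1]' --pt "3.2 -20.1 0.4" --pt "9.2 -18.1 0.4" --pt "14.4 -14.4 0.4" --pt "18.1 -9.2 0.4" --pt "20.1 -3.2 0.4" --pt "20.1 3.2 0.4" --pt "18.1 9.2 0.4" --pt "14.4 14.4 0.4" --pt "9.2 18.1 0.4" --pt "3.2 20.1 0.4" --pt "-3.2 20.1 0.4" --pt "-9.2 18.1 0.4" --pt "-14.4 14.4 0.4" --pt "-18.1 9.2 0.4" --pt "-20.1 3.2 0.4" --pt "-20.1 -3.2 0.4" --pt "-18.1 -9.2 0.4" --pt "-14.4 -14.4 0.4" --pt "-9.2 -18.1 0.4" --pt "-3.2 -20.1 0.4" --yaw '[0,0,0,0,0,0,0,0,0,0,0,0,0,0,0,0,0,0,0,0]'

```text
clock: 80.4
tool_pos: [571.3, -370.9, 259.8]
tool_rot: [0.001, 0.231, 0.973, -0.0]
contact_force: [1.3, 0.6, 1.0]
opening: 20.3
finger_force: 15.0
```

```bash
python3 plate.py
```

```text
t 80.4 p [ 571.3 -370.9  259.8] x [-0.893  0.45  -0.002] y [ 0.45   0.893 -0.   ] z [ 0.002 -0.001 -1.   ] f [1.3 0.6 1. ] open 20.3 ff 15.0
[ 70  72  74  76  78  80  82  84  86  88  90  92  94  96  98 100 102 104
 106 108 110 112 114 116 118 120 122 124]
-100 [115 116 115 114 112 110 109 108 109 113 119 128 137 148 155 159 162 162
 162 159 156 150 143 132 121 113 106 104]
-80 [116 117 119 118 117 116 115 112 109 111 114 122 130 139 148 154 159 160
 158 153 145 135 123 113 108 104 103 101]
-20 [115 114 113 111 108 108 108 110 112 115 121 128 136 144 152 157 158 157
 153 148 135 123 110  99  94  90  91  92]
0 [112 112 111 109 108 107 107 108 111 114 121 130 140 150 156 160 159 155
 147 136 124 111 100  94  89  86  83  79]
50 [118 117 116 115 114 113 112 114 115 118 121 129 138 146 154 159 161 162
 162 160 157 153 143 133 124 114 109 105]
80 [121 120 119 119 120 119 118 118 118 122 127 134 142 150 155 160 162 163
 163 162 160 156 147 137 128 117 112 107]
```

>>> servo_tool --grip '[-1,-1,-1,-1,-1,-1,-1,-1,-1,-1,-1,-1,-1,-1,-1,-1,-1,-1,-1,-1]' --pt "3.2 -20.1 0.4" --pt "9.2 -18.1 0.4" --pt "14.4 -14.4 0.4" --pt "18.1 -9.2 0.4" --pt "20.1 -3.2 0.4" --pt "20.1 3.2 0.4" --pt "18.1 9.2 0.4" --pt "14.4 14.4 0.4" --pt "9.2 18.1 0.4" --pt "3.2 20.1 0.4" --pt "-3.2 20.1 0.4" --pt "-9.2 18.1 0.4" --pt "-14.4 14.4 0.4" --pt "-18.1 9.2 0.4" --pt "-20.1 3.2 0.4" --pt "-20.1 -3.2 0.4" --pt "-18.1 -9.2 0.4" --pt "-14.4 -14.4 0.4" --pt "-9.2 -18.1 0.4" --pt "-3.2 -20.1 0.4" --yaw '[0,0,0,0,0,0,0,0,0,0,0,0,0,0,0,0,0,0,0,0]'

```text
clock: 82.45
tool_pos: [571.1, -371.0, 251.9]
tool_rot: [0.001, 0.231, 0.973, -0.0]
contact_force: [0.6, 1.0, 1.5]
opening: 20.3
finger_force: 15.0
```

```bash
python3 plate.py
```

```text
t 82.45 p [ 571.1 -371.   251.9] x [-0.893  0.45  -0.002] y [ 0.45   0.893 -0.   ] z [ 0.002 -0.001 -1.   ] f [0.6 1.  1.5] open 20.3 ff 15.0
[ 70  72  74  76  78  80  82  84  86  88  90  92  94  96  98 100 102 104
 106 108 110 112 114 116 118 120 122 124]
-100 [116 114 113 112 111 110 108 107 109 112 119 128 138 148 156 159 162 162
 162 160 158 152 146 134 122 113 104 104]
-80 [120 118 116 116 116 116 116 115 114 114 115 122 132 141 149 155 159 158
 154 147 138 129 119 111 106 103 102 102]
-20 [115 114 113 110 107 106 106 108 111 115 121 128 136 144 151 155 155 154
 146 138 128 117 108 100  95  89  84  79]
0 [112 112 111 109 108 107 107 107 110 113 121 132 142 151 156 159 158 153
 145 133 119 108  96  86  77  70  64  62]
50 [120 118 116 115 113 113 113 114 115 119 124 131 139 146 154 158 161 162
 162 161 158 152 142 132 122 114 112 110]
80 [122 121 120 120 119 119 119 120 120 123 129 135 143 150 156 161 163 164
 163 162 158 153 144 135 126 117 111 105]
```

>>> servo_tool --grip '[-1,-1,-1,-1,-1,-1,-1,-1,-1,-1,-1,-1]' --pt "3.2 -20.1 0.4" --pt "9.2 -18.1 0.4" --pt "14.4 -14.4 0.4" --pt "18.1 -9.2 0.4" --pt "20.1 -3.2 0.4" --pt "20.1 3.2 0.4" --pt "18.1 9.2 0.4" --pt "14.4 14.4 0.4" --pt "9.2 18.1 0.4" --pt "0 0 0" --pt "0 0 0" --pt "0 0 0" --yaw '[0,0,0,0,0,0,0,0,0,0,0,0]'

```text
clock: 83.7
tool_pos: [448.4, -330.6, 247.8]
tool_rot: [0.001, 0.232, 0.973, -0.0]
contact_force: [5.4, -0.9, -2.3]
opening: 20.8
finger_force: 15.0
```

Run:
```python
from h import *
s,r=st();S=np.array([514.2,-340.8])
d=s["tool_pos"][:2]-S;a=np.degrees(np.arctan2(d[1],d[0]));print(np.hypot(*d),a,np.degrees(np.arctan2(r[1,0],r[0,0])))
```

```text
t 83.7 p [ 448.4 -330.6  247.8] x [-0.893  0.451 -0.001] y [ 0.451  0.893 -0.   ] z [ 0.001 -0.001 -1.   ] f [ 5.4 -0.9 -2.3] open 20.8 ff 15.0
66.54530974335647 171.1590063220646 153.20809274855503
```

>>> servo_tool --grip '[0,0,0,0,0,0,0,0,0,0,0,0,0]' --pt "0 0 0" --pt "0 0 0" --pt "0 0 0" --pt "0 0 0" --pt "0 0 -25" --pt "0 0 -25" --pt "0 0 0" --pt "0 0 0" --pt "0 0 0" --pt "-30 0 0" --pt "-36 0 0" --pt "0 0 0" --pt "0 0 0" --yaw '[0,0,0,0,0,0,-6,-6,-6,0,0,0,0]'

```text
clock: 85.0
tool_pos: [513.7, -339.9, 297.2]
tool_rot: [-0.001, 0.076, 0.997, 0.0]
contact_force: [-0.1, 0.0, -0.4]
opening: 43.6
finger_force: 0.0
```

```bash
python3 -c "
from h import *
delta((513.8,-340.8,232))"; python3 plate.py | tail -4
```

```text
t 85.0 p [ 513.7 -339.9  297.2] x [-0.989  0.151  0.002] y [0.151 0.989 0.001] z [-0.002  0.001 -1.   ] f [-0.1  0.  -0.4] open 43.6 ff 0.0
go [-0.3 -0.9 65.2]
50 [119 118 117 115 112 112 112 114 116 119 122 129 137 146 155 160 162 163
 164 162 159 153 143 133 123 113 109 106]
80 [122 120 117 118 119 119 119 119 120 123 128 135 143 150 156 161 163 165
 165 164 161 157 148 138 128 118 112 107]
```

>>> servo_tool --grip '[0,0,0,0,0,-1,-1,-1,-1,-1]' --pt "0 -0.9 30" --pt "0 0 20" --pt "0 0 10" --pt "0 0 4" --pt "0 0 0" --pt "0 0 0" --pt "0 0 0" --pt "0 0 0" --pt "0 0 0" --pt "0 0 0" --yaw '[0,0,0,0,0,0,0,0,0,0]' --force 30

```text
clock: 86.05
tool_pos: [514.4, -340.9, 234.7]
tool_rot: [0.001, 0.076, 0.997, -0.0]
contact_force: [0.7, 1.2, 4.4]
opening: 26.0
finger_force: 29.9
```

>>> servo_tool --grip '[-1,-1,-1,-1,-1,-1,-1,-1,-1,-1,-1,-1]' --pt "0 0 -2" --pt "0 0 -3" --pt "0 0 -4" --pt "0 0 -5" --pt "0 0 -5" --pt "0 0 -6" --pt "0 0 -8" --pt "0 0 -10" --pt "0 0 -15" --pt "0 0 -12" --pt "0 0 0" --pt "0 0 0" --yaw '[0,0,0,0,0,0,0,0,0,0,0,0]'

```text
clock: 87.25
tool_pos: [513.8, -341.2, 304.3]
tool_rot: [0.0, 0.076, 0.997, -0.0]
contact_force: [-0.6, -0.2, -3.1]
opening: 25.3
finger_force: 29.9
```

```bash
python3 -c "
from h import *
delta((630,108,300))
track('scene',{'jar':(298,200),'salt':(311,172),'mill':(326,297)})"
```

```text
t 87.25 p [ 513.8 -341.2  304.3] x [-0.988  0.152 -0.   ] y [ 0.152  0.988 -0.   ] z [ 0.    -0.001 -1.   ] f [-0.6 -0.2 -3.1] open 25.3 ff 29.9
go [-46.7 461.6   4.1]
jar shift 0 0 score 1.0
salt shift 0 0 score 1.0
mill shift 0 0 score 1.0
```

>>> servo_tool --grip '[-1,-1,-1,-1,-1,-1,-1,-1,-1,-1,-1,-1,-1,-1,-1,-1,-1,-1,-1,-1]' --pt "-3 25 0" --pt "-3.5 36 0" --pt "-3.5 36 0" --pt "-3.5 36 0" --pt "-3.5 36 0" --pt "-3.5 36 0" --pt "-3.5 36 0" --pt "-3.5 36 0" --pt "-3.5 36 0" --pt "-3.5 36 0" --pt "-3.5 36 0" --pt "-3.5 36 0" --pt "-3.5 36 0" --pt "-1.7 4.6 40" --pt "0 0 45" --pt "0 0 45" --pt "0 0 45" --pt "0 0 45" --pt "0 0 35" --pt "0 0 20" --yaw '[0,0,0,0,0,0,0,0,0,0,0,0,0,0,0,0,0,0,0,0]'

```text
clock: 89.3
tool_pos: [626.8, 108.0, 24.3]
tool_rot: [-0.004, 0.076, 0.997, -0.0]
contact_force: [-0.4, -0.5, -2.5]
opening: 25.6
finger_force: 29.9
```

>>> servo_tool --grip '[-1,-1,-1,-1,-1,-1]' --pt "0 0 6" --pt "0 0 5" --pt "0 0 2" --pt "0 0 0" --pt "0 0 0" --pt "0 0 0" --yaw '[0,0,0,0,0,0]'

```text
clock: 89.9
tool_pos: [630.8, 108.1, 17.1]
tool_rot: [0.001, 0.076, 0.997, 0.0]
contact_force: [-0.6, 0.2, -2.7]
opening: 25.8
finger_force: 29.9
```

>>> servo_tool --grip '[-1,-1,-1,-1,-1]' --pt "0 0 2" --pt "0 0 2" --pt "0 0 1.5" --pt "0 0 0" --pt "0 0 0" --yaw '[0,0,0,0,0]'

```text
clock: 90.4
tool_pos: [630.0, 108.1, 10.4]
tool_rot: [-0.0, 0.076, 0.997, 0.0]
contact_force: [-0.4, 0.4, -1.6]
opening: 25.8
finger_force: 29.9
```

>>> servo_tool --grip '[-1,-1,-1,-1]' --pt "0 0 1" --pt "0 0 1" --pt "0 0 0" --pt "0 0 0" --yaw '[0,0,0,0]'

```text
clock: 90.8
tool_pos: [630.1, 108.1, 10.1]
tool_rot: [0.0, 0.076, 0.997, -0.0]
contact_force: [-2.4, -0.3, 7.5]
opening: 25.7
finger_force: 29.9
```

Seated on the board. Release, withdraw, then check numerically.

>>> servo_tool --grip '[0,0,0,0,0,0,0,0,0,0,0,0,0]' --pt "0 0 0" --pt "0 0 0" --pt "0 0 0" --pt "0 0 0" --pt "0 0 -15" --pt "0 0 -35" --pt "0 0 -40" --pt "0 0 -40" --pt "0 -30 0" --pt "0 -30 0" --pt "0 0 0" --pt "0 0 0" --pt "0 0 0" --yaw '[0,0,0,0,0,0,0,0,0,0,0,0,0]'

```text
clock: 92.1
tool_pos: [621.1, 49.4, 138.7]
tool_rot: [0.0, 0.076, 0.997, 0.0]
contact_force: [0.4, -0.0, 0.3]
opening: 43.3
finger_force: 0.0
```

```bash
python3 plate.py | tail -3
python3 - <<'E'
from h import *
st()
P=cams.camera_params("scene");im=cams.snapshot("scene");cv2.imwrite("pics/raw_end.png",im[...,::-1])
h=cv2.cvtColor(im,cv2.COLOR_RGB2HSV)
for nm,p in dict(hub=(630,108,44),knob=(565.5,118,64),ball=(668,102,24),board=(600,70,12)).items():
    u,v=proj("scene",p,P).round().astype(int);print(nm,u,v,h[v-1:v+2,u-1:u+2].reshape(-1,3).mean(0).round())
track("scene",{"salt":(311,172),"mill":(326,297),"tin":(404,221),"mug":(399,148),"jar":(298,200)})
P=cams.camera_params("wrist");
x=fitcrank((630,108,np.radians(171.3)),"kend")
E
```

```text
165 163 159 153 144 134 125 117 111 107]
80 [43 45 46 47 47 45 44 43 42 42 43 44 43 42 40 39 40 41 43 43 40 37 40 43
 41 39 44 49]
t 92.15 p [621.   49.7 138.5] x [-0.989  0.151  0.   ] y [0.151 0.989 0.   ] z [ 0.  0. -1.] f [-0.5 -0.3 -0.2] open 43.2 ff 0.0
hub 328 238 [ 44.   5. 139.]
knob 321 217 [35. 13. 80.]
ball 331 252 [ 43.   4. 131.]
board 312 240 [ 13. 172. 107.]
salt shift 17 -29 score 0.57
mill shift 0 0 score 1.0
tin shift 0 0 score 1.0
mug shift 0 0 score 1.0
jar shift 7 -10 score 0.56
kend [629.89  107.194   3.023] 173.2 IoU 0.905 2204 [117 221] [361 395]
```

```bash
python3 -c "
from bench import ticket
print(ticket.finish_job())"
```

```text
the job is handed in; nothing more can be done
None
```

I handed the job in after about 92 s of robot time; the hand-in returned no verdict, and I did not recheck the moulds once the tray was in. Both moulds are on the tray with followers seated, and the tray is pushed to its stop. The spring is wound to an estimated 12 mm, and the crank lies flat on its dark board, knob up. The mill, tin and mug had not moved at the end; the jar and salt bowl last showed no movement at about 87 s and were hidden by the arm in the final check.

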